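# Change over the plate carriers on the gravity rail

## Task

Change the batch on the gravity rail: first switch it off (pull the red locking bat out, flip it over to the red dot and let it lock), then lift the finished carrier (blue plate) off the rail and stand it upright in the grey tray. With the switch still off, hang every fresh carrier (bare steel plate) by its rollers on the sloped bar and let it roll down to the yellow stop or the carrier before it; last of all pull the bat out and flip it back to the green dot, locked in. Leave the other things on the table alone.

Things in the scene. Friction and masses are not known exactly. Their poses are not given: they have to be found in the camera images.
- track: Sloped round bar of the gravity rail, 8 mm thick, y -185 to +185 mm, a 16 mm post under each end (y +-177). Origin: mid-bar on its centre line, 0.185 m over the table; y runs downhill along it (left, 0.20 rad down), x level across it away from the robot, z normal to the slope. Free to load at y -80 to -120 mm.
- stop_face (a point): Middle of the working face of the yellow stop plate across the low end of the bar (36 mm wide, from 68 mm below to 46 mm above the bar's centre line): y = +150 mm in track. The first carrier at the stop has its origin 25 mm before it, the next ones follow 50 mm apart.
- tray_floor (a point): Centre of the inner floor of the grey outfeed tray (loose, 0.8 kg): floor 132 x 127 mm along its x and y, 5 mm above the table; walls 4 mm thick, 22 mm above the table. z up. A fixed post clamp stands about 0.12 m to its right, its spindle 0.12 to 0.28 m above the table.
- switch_pivot (a point): Pivot of the locking toggle bat in the fixed grey switch box (100 x 90 mm; top 60 mm and this point 45 mm above the table; lock cheeks round the bat reach 10 mm above the top within 13 mm of the centre). x: direction of the flip from the green dot (on, -x) to the red dot (off, +x); y: pivot axis; z up.
- bat_head (a point): Point to grip in the red head of the toggle bat, on its axis 62 mm from the pivot with the bat in, up to 74 mm pulled out. The head is a flat paddle 12 mm thick along the pivot axis, 14 mm wide in the flip direction, from 21 mm below this point to 11 mm beyond it. z runs out along the bat.
- bat (a joint): Angle of the toggle bat: 0 = on (leaning 0.45 rad from vertical toward the green dot), 0.9 = off (leaning 0.45 rad toward the red dot), upright at 0.45.
- bat_pull (a joint): How far the bat is pulled out along its own axis, 0 (locked in) to 0.012 m, against a spring (4 N at 0, 6 N at full pull). It must be out 7 mm or more to swing past the lock between the ends (9 to 10 mm is a good pull); let go at either end it springs back to 0.
- done_0: Finished carrier, blue plate, hung on the bar at the stop. All carriers are alike: C-shaped hook, 0.3 kg. Origin: on the foot's underside; z up, mouth of the C to -x (to the robot when hung), rolls along y. Foot x -35 to +29, 50 mm wide, 8 mm thick, with a 40 x 40 x 6 mm plate on it; spine x +23 to +29 mm; arm z 96 to 102, 50 mm long in y.
- fresh_0: Fresh carrier, bare steel plate, standing on the table (may be absent); shaped as done_0. Hung on the bar, a carrier's origin lies 70 mm below the bar's centre line, its axes parallel to those of track; let go on the slope it rolls down within 5 s.
- fresh_1: Fresh carrier, bare steel plate, standing on the table (may be absent); shaped as done_0. To unhook any carrier: lift it 20 mm, so that its rollers clear the bar, move it 50 mm or more along its +x (away from the robot), clear of the foot, then up; to hang it, the reverse.
- fresh_2: Fresh carrier, bare steel plate, standing on the table (may be absent); shaped as done_0. On all carriers: grip tab, black, upright on the arm over the origin, 10 mm thick (x), 24 mm wide (y), z 102 to 138 mm; under the arm four free rollers, 15 mm diameter, centred at x +-8.5, y +-12.5, z 78 mm, in two V pairs that straddle the bar and centre themselves on it.
- paste_pot: Bystander: white pot with a red lid, 70 mm wide, 71 mm tall, standing at the left; origin at its underside.

How it is judged:
By the outcome, as a careful person would: the job done as asked, in the order asked, and still so for the second after the job is handed in, with the robot touching nothing.
Of fresh_0, fresh_1, fresh_2 only 2 to 3 are there at a start; the rules pass over those that are not, and their reading is None.
At some moment in a run one of out_tray may be knocked a few centimetres aside while the robot is not near it.
It also fails if it takes over 192 s, if anything falls off the work surface, if the arm or the gripper's body presses on something with over 40 N, if the wrist force passes 120 N, or if a joint passes its speed limit or range.

## Robot

A 6-joint arm with a two-finger parallel gripper is mounted at the origin on the work surface; the furniture and walls round the work are solid. World frame = base frame: x ahead of the robot, y to its left, z up, the work surface at z = 0. Lengths are in m, angles in rad, forces in N, time in s.
With the tool pointing down it reaches from about 0.375 to 0.75 m from the base axis. Payload 9 kg.
Tool frame: the origin (TCP) lies on the front face of the gripper's body, between the roots of the fingers; the fingertips stand 73 mm ahead of it and the grasp point (between the pads) lies 54 mm ahead of it; z points along the fingers, y is the direction in which the jaws open and shut (so a half turn about z gives the same grasp; the last joint's range is limited). The gripper opens to 85 mm and grips with 20 to 120 N. Pads are 22 mm wide; open, the fingers measure 114 mm over their backs; the gripper's body (76 mm by 85 mm) begins 54 mm behind the grasp point. The pads swing forward as they close: fully open they stand 13 mm farther back than shut.
Start: joints at [-1.546, 0.104, 0.097, 1.564, 0, 1.353], TCP at [0.144, -0.582, 0.304] pointing down, gripper open.
Joint ranges: [-2.99, 2.99], [-0.84, 1.86], [-1.1, 1.16], [-1.84, 2.11], [-1.51, 1.56], [-3.14, 3.14]. Speed limits (rad/s): [2.22, 2.22, 2.57, 3.14, 3.14, 3.14].

## Interface

Orientations are given as a 3x3 rotation matrix whose columns are the frame's x, y, z axes.
In Python, from station import bot, optics gives the robot as it stands. The module is installed in compiled form; this text tells all that it offers.
- The arm moves only by the tool servo_tool, never from a script. Its argument "series" is a list of rows, each an object of numbers: "claw": the finger opening in m, from 0 to 0.0854; "x", "y", "z": the shift along the tool's x, y, z in m; "wx", "wy", "wz": the turn, a rotation vector about the tool's x, y, z in degrees. A call has 1 to 10 rows; each row is the pose to reach, as a shift and turn from the pose commanded when the call began, along the tool's axes at that moment; what a row does not reach only later rows make up. A row lasts 1/12 s, in which the tool goes at most 41.7 mm and 7.16 degrees, less where a joint would pass 70% of its speed; a pose out of reach is approached as far as the arm can. A call with a gripper value outside its range is refused whole. The fingers move at their own pace and stop on an object; the grip force is fixed at half the most. Time passes only in rows, so rows that repeat a pose let the fingers close. It gives the time, the measured TCP pose, the force and the opening at its end, in the units of the state.
- bot.sense(): the state, without advancing time (a new reading comes with each control period).
- optics.snapshot(name): name is "side" or "top" or "wrist"; returns a dict with "frame" (384x512x3 uint8, blue, green, red), "fx", "fy", "cx", "cy" (pixels), "world_from_camera" (4x4, takes a point from camera to world coordinates). Camera axes: x right, y down, z forward; pixel columns grow to the right and rows downward; lengths in m; the calibration is good to about 2 mm. A picture is of the moment at which its call begins. There is no depth.
- bot.job_done(): hands the job in, once; it reports no verdict.
The state is a dict: "t": time; "joint_pos": joint angles; "joint_velocities": joint speeds; "joint_efforts": joint torques, N m; "tool_pos": TCP position; "orientation": TCP orientation; "force": force on the tool from outside, world axes, zero at the start; "wrist_torque": the same for the moment, N m; "grip_width": finger opening in m.
Only numpy, scipy, OpenCV 4.12 (cv2) and the standard library are available. Lean on these libraries where they do the work, as an engineer would, in place of code of your own. Each camera call takes 0.05 s, during which the arm holds its last target.

## Working session

There is one attempt and no reset: what is moved stays moved. The work goes in short steps, Python scripts to look and compute and a tool call to move; the robot and the scene stay as the last step left them, time stands still between calls to the robot, and variables do not carry over. Pictures are saved under pics/ and viewed, and the job is handed in when it is done.

Besides the shell and the picture viewer there is one more tool, called after "Emit:" in YAML: its name, and indented under it one key for each argument. servo_tool: Moves the arm, as the interface text tells. Its arguments: {"type":"object","properties":{"series":{"type":"array","items":{"type":"object","properties":{"claw":{"type":"number"},"x":{"type":"number"},"y":{"type":"number"},"z":{"type":"number"},"wx":{"type":"number"},"wy":{"type":"number"},"wz":{"type":"number"}}}}},"required":["series"]}

```bash
mkdir -p pics; cat > h.py <<'E'
import numpy as np, cv2
from station import bot, optics
def snap(n,f):
    s=optics.snapshot(n); cv2.imwrite('pics/'+f+'.png',s['frame']); np.savez('pics/'+f+'.npz',**{k:np.array(v) for k,v in s.items()}); return s
def load(f): return dict(np.load('pics/'+f+'.npz'))
def ray(s,u,v):
    T=np.array(s['world_from_camera']); d=np.array([(u-s['cx'])/s['fx'],(v-s['cy'])/s['fy'],1.]); return T[:3,3],T[:3,:3]@d
def onz(s,u,v,z):
    o,d=ray(s,u,v); return o+d*(z-o[2])/d[2]
def tri(*a):
    A=np.zeros((3,3));b=np.zeros(3)
    for s,u,v in a:
        o,d=ray(s,u,v); d=d/np.linalg.norm(d); P=np.eye(3)-np.outer(d,d); A+=P;b+=P@o
    p=np.linalg.solve(A,b); return p
def proj(s,p):
    T=np.linalg.inv(s['world_from_camera']); q=T[:3,:3]@np.array(p)+T[:3,3]; return np.array([s['fx']*q[0]/q[2]+s['cx'],s['fy']*q[1]/q[2]+s['cy']])
def st():
    s=bot.sense(); print(round(s['t'],2),np.round(s['tool_pos'],4),np.round(s['force'],1),round(s['grip_width'],4)); print(np.round(s['orientation'],3).tolist(),np.round(s['joint_pos'],3)); return s
E
python3 - <<'E'
from h import *
np.set_printoptions(suppress=True,precision=4)
for n in ['side','top','wrist']:
    s=snap(n,n+'0'); print(n,s['fx'],s['cx'],s['cy']);print(s['world_from_camera'])
st()
E
```

```text
side 347.3736547047831 259.89080146026 193.88070347250653
[[ 0.8968 -0.1811  0.4037  0.0871]
 [-0.4423 -0.3432  0.8286 -0.5648]
 [-0.0115 -0.9217 -0.3878  0.4852]
 [ 0.      0.      0.      1.    ]]
top 397.4748820195534 267.174495272275 197.55961590848892
[[-0.0213 -0.9977  0.0638  0.3753]
 [-0.9993  0.0193 -0.0316  0.1519]
 [ 0.0303 -0.0644 -0.9975  1.0889]
 [ 0.      0.      0.      1.    ]]
wrist 272.5691561131466 255.5237089578286 192.09012740504383
[[ 0.2416 -0.9188 -0.312   0.2243]
 [-0.9704 -0.2291 -0.0767 -0.5621]
 [-0.001   0.3213 -0.947   0.3717]
 [ 0.      0.      0.      1.    ]]
0.15 [ 0.1443 -0.5822  0.3033] [ 0.1 -0.1 -0.8] 0.0855
[[0.971, 0.24, -0.0], [0.24, -0.971, 0.001], [0.0, -0.001, -1.0]] [-1.546  0.105  0.097  1.564 -0.     1.353]
```

View pics/side0.png

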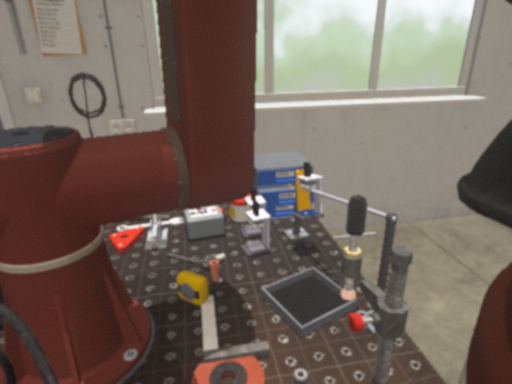

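View pics/top0.png

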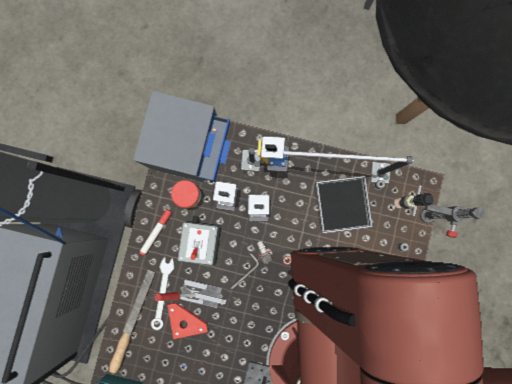

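View pics/wrist0.png

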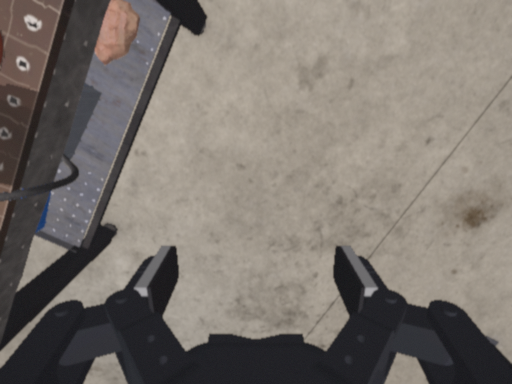

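```bash
python3 - <<'E'
import cv2
a=cv2.imread('pics/top0.png')[120:280,140:440]; cv2.imwrite('pics/top0c.png',cv2.resize(a,None,fx=2.66,fy=2.66,interpolation=cv2.INTER_CUBIC))
a=cv2.imread('pics/side0.png')[140:290,150:410]; cv2.imwrite('pics/side0c.png',cv2.resize(a,None,fx=3,fy=3,interpolation=cv2.INTER_CUBIC))
E
```

```text
(no output)
```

View pics/top0c.png

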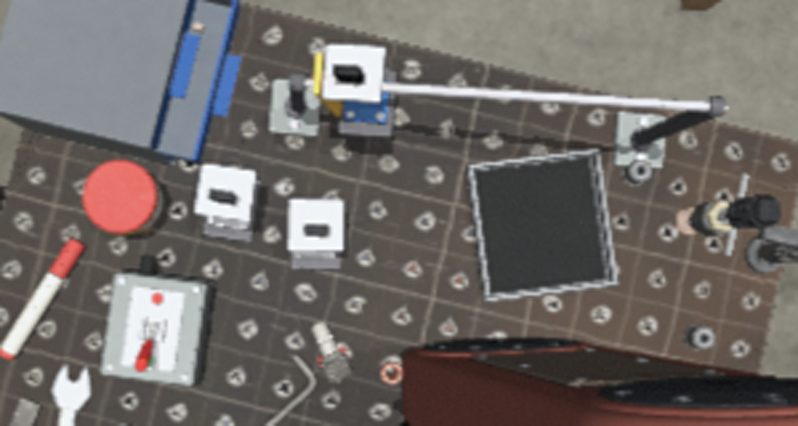

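View pics/side0c.png

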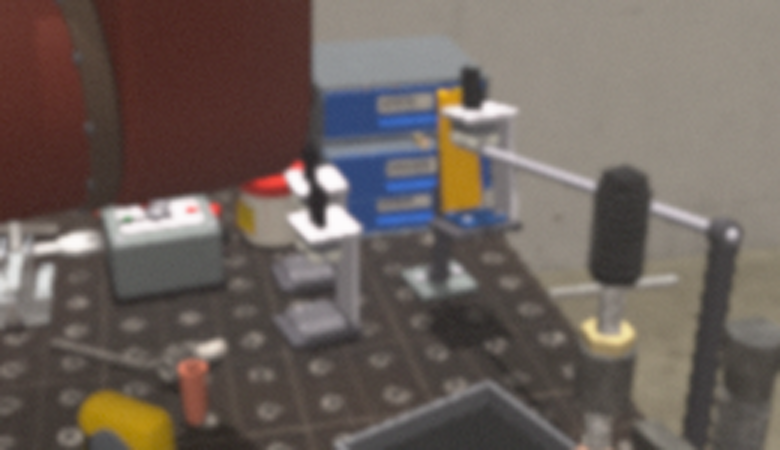

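```bash
python3 - <<'E'
from h import *
np.set_printoptions(suppress=True,precision=4)
t=load('top0'); s=load('side0')
def T(u,v): return u/2.66+140,v/2.66+120
def S(u,v): return u/3+150,v/3+140
P=lambda n,u,v,z: print(n,onz(t,*T(u,v),z)[:2])
for n,c in dict(box=[(120,272),(212,276),(198,386),(102,379)]).items():
    for q in c: P(n,*q,.06)
P('red dot',157,298,.06)
P('bathead',144,357,.1)
for n,c in dict(A=[(203,166),(256,172),(249,228),(196,222)],B=[(290,201),(343,199),(344,252),(289,255)]).items():
    for q in c: P(n,*q,.102)
P('tabA',221,194,.138);P('tabB',317,229,.138);
for q in [(468,167),(600,150),(618,283),(487,298)]: P('tray',*q,.022)
for q in [(327,46),(384,46),(385,101),(325,98)]: P('done',*q,.22)
P('tabdone',350,73,.25)
print('tabdone tri',tri((t,*T(350,72)),(s,*S(474,70))))
print('bar hi end',tri((t,*T(717,104)),(s,*S(727,232))))
P('bar @385',385,90,.155);P('bar700',700,105,.21); 
print('tabB tri',tri((t,*T(317,229)),(s,*S(316,165))))
P('clamp',757,210,.28)
P('pot',120,197,.071)
E
```

```text
box [0.3816 0.3315]
box [0.3758 0.243 ]
box [0.2706 0.2579]
box [0.2795 0.3495]
red dot [0.3558 0.2962]
bathead [0.3025 0.3031]
A [0.4786 0.2463]
A [0.472 0.197]
A [0.4197 0.2043]
A [0.4263 0.2535]
B [0.4442 0.1657]
B [0.4452 0.1161]
B [0.3956 0.1162]
B [0.3938 0.1675]
tabA [0.4492 0.2271]
tabB [0.416  0.1414]
tray [ 0.481  -0.0148]
tray [ 0.496  -0.1509]
tray [ 0.36   -0.1642]
tray [ 0.3478 -0.0302]
done [0.5646 0.1309]
done [0.5639 0.0834]
done [0.5177 0.0837]
done [0.521  0.1335]
tabdone [0.5359 0.1136]
tabdone tri [0.5443 0.1109 0.2239]
bar hi end [ 0.5112 -0.1952  0.2215]
bar @385 [0.5383 0.0784]
bar700 [ 0.5116 -0.1844]
tabB tri [0.4168 0.1409 0.1546]
clamp [ 0.4178 -0.1988]
pot [0.4534 0.329 ]
```

```bash
cat >> h.py <<'E'
from scipy.spatial.transform import Rotation as Ro
def down(yaw): # yaw deg of tool x
    c,s=np.cos(np.radians(yaw)),np.sin(np.radians(yaw)); return np.array([[c,s,0],[s,-c,0],[0,0,-1.]])
def rel(p0,R0,p1,R1):
    d=np.asarray(R0).T@(np.asarray(p1)-p0); w=Ro.from_matrix(np.asarray(R0).T@R1).as_rotvec(degrees=True); return np.round(d,4),np.round(w,2)
def go(*tg):
    s=bot.sense(); 
    for p,R in tg: print(*[x.tolist() for x in rel(s['tool_pos'],s['orientation'],p,R)])
E
python3 - <<'E'
from h import *
go(([.144,-.582,.5],down(13.9)),([.42,-.42,.5],down(57)),([.55,-.1,.5],down(110)))
E
```

```text
[-0.0002, -0.0005, -0.1967] [-0.06, -0.01, 0.01]
[0.3067, -0.0914, -0.1965] [-0.05, -0.03, -43.09]
[0.5098, -0.3707, -0.1962] [-0.03, -0.06, -96.09]
```

Emit:
servo_tool:
  series:
    - {"x": 0,"y": 0,"z": -0.1}
    - {"x": 0,"y": 0,"z": -0.197}
    - {"x": 0,"y": 0,"z": -0.197}
    - {"x": 0.307,"y": -0.091,"z": -0.197,"wz": -43}
    - {"x": 0.307,"y": -0.091,"z": -0.197,"wz": -43}
    - {"x": 0.307,"y": -0.091,"z": -0.197,"wz": -43}
    - {"x": 0.307,"y": -0.091,"z": -0.197,"wz": -43}
    - {"x": 0.307,"y": -0.091,"z": -0.197,"wz": -43}
    - {"x": 0.307,"y": -0.091,"z": -0.197,"wz": -43}
    - {"x": 0.307,"y": -0.091,"z": -0.197,"wz": -43}

```text
$.series[0]: bad value
```

```bash
python3 - <<'E'
from h import *
st()
go(([.42,-.42,.5],down(57)),([.55,-.1,.5],down(110)))
E
```

```text
0.15 [ 0.1443 -0.5822  0.3033] [ 0.1 -0.1 -0.8] 0.0855
[[0.971, 0.24, -0.0], [0.24, -0.971, 0.001], [0.0, -0.001, -1.0]] [-1.546  0.105  0.097  1.564 -0.     1.353]
[0.3067, -0.0914, -0.1965] [-0.05, -0.03, -43.09]
[0.5098, -0.3707, -0.1962] [-0.03, -0.06, -96.09]
```

Emit:
servo_tool:
  series:
    - {"x": 0,"y": 0,"z": -0.1,"wx": 0,"wy": 0,"wz": 0,"claw": 0.085}
    - {"x": 0,"y": 0,"z": -0.197,"wx": 0,"wy": 0,"wz": 0,"claw": 0.085}
    - {"x": 0.0,"y": 0,"z": -0.197,"wx": 0,"wy": 0,"wz": 0,"claw": 0.085}
    - {"x": 0.307,"y": -0.091,"z": -0.197,"wx": 0,"wy": 0,"wz": -43,"claw": 0.085}
    - {"x": 0.307,"y": -0.091,"z": -0.197,"wx": 0,"wy": 0,"wz": -43,"claw": 0.085}
    - {"x": 0.307,"y": -0.091,"z": -0.197,"wx": 0,"wy": 0,"wz": -43,"claw": 0.085}
    - {"x": 0.307,"y": -0.091,"z": -0.197,"wx": 0,"wy": 0,"wz": -43,"claw": 0.085}
    - {"x": 0.307,"y": -0.091,"z": -0.197,"wx": 0,"wy": 0,"wz": -43,"claw": 0.085}
    - {"x": 0.307,"y": -0.091,"z": -0.197,"wx": 0,"wy": 0,"wz": -43,"claw": 0.085}
    - {"x": 0.307,"y": -0.091,"z": -0.197,"wx": 0,"wy": 0,"wz": -43,"claw": 0.085}

```text
t: 0.98
tool_pos: [0.3911, -0.4369, 0.4933]
orientation: [[0.539, 0.842, -0.0], [0.842, -0.539, -0.0], [-0.0, -0.0, -1.0]]
force: [0.4, -1.7, 0.6]
grip_width: 0.0852
```

```bash
python3 - <<'E'
from h import *
st()
go(([.42,-.42,.5],down(57)),([.55,-.1,.5],down(110)))
E
```

```text
0.98 [ 0.3911 -0.4369  0.4933] [ 0.4 -1.7  0.6] 0.0852
[[0.539, 0.842, -0.0], [0.842, -0.539, -0.0], [-0.0, -0.0, -1.0]] [-1.064  0.218  0.58   1.932 -0.     1.077]
[0.0298, 0.0152, -0.0067] [-0.0, 0.0, 0.37]
[0.3694, -0.0478, -0.0068] [-0.0, 0.0, -52.63]
```

```bash
python3 - <<'E'
from h import *
for p,y in (([.54,-.1,.48],110),([.42,.25,.42],173)): print(rel([.42,-.42,.5],down(57),p,down(y)))
E
```

```text
(array([ 0.3337, -0.0736,  0.02  ]), array([  0.,   0., -53.]))
(array([ 0.5619, -0.3649,  0.08  ]), array([  -0.,   -0., -116.]))
```

Emit:
servo_tool:
  series:
    - {"x": 0.334,"y": -0.074,"z": 0.02,"wx": 0,"wy": 0,"wz": -53,"claw": 0.085}
    - {"x": 0.334,"y": -0.074,"z": 0.02,"wx": 0,"wy": 0,"wz": -53,"claw": 0.085}
    - {"x": 0.334,"y": -0.074,"z": 0.02,"wx": 0,"wy": 0,"wz": -53,"claw": 0.085}
    - {"x": 0.334,"y": -0.074,"z": 0.02,"wx": 0,"wy": 0,"wz": -53,"claw": 0.085}
    - {"x": 0.334,"y": -0.074,"z": 0.02,"wx": 0,"wy": 0,"wz": -53,"claw": 0.085}
    - {"x": 0.334,"y": -0.074,"z": 0.02,"wx": 0,"wy": 0,"wz": -53,"claw": 0.085}
    - {"x": 0.334,"y": -0.074,"z": 0.02,"wx": 0,"wy": 0,"wz": -53,"claw": 0.085}
    - {"x": 0.334,"y": -0.074,"z": 0.02,"wx": 0,"wy": 0,"wz": -53,"claw": 0.085}
    - {"x": 0.334,"y": -0.074,"z": 0.02,"wx": 0,"wy": 0,"wz": -53,"claw": 0.085}
    - {"x": 0.334,"y": -0.074,"z": 0.02,"wx": 0,"wy": 0,"wz": -53,"claw": 0.085}

```text
t: 1.82
tool_pos: [0.5106, -0.1153, 0.4727]
orientation: [[-0.344, 0.939, -0.0], [0.939, 0.344, 0.0], [0.0, 0.0, -1.0]]
force: [0.3, -0.1, -0.1]
grip_width: 0.0848
```

```bash
python3 - <<'E'
from h import *
st()
for n in ['side','top','wrist']: snap(n,n+'1')
go(([.42,.22,.42],down(173)))
E
```

```text
1.82 [ 0.5106 -0.1153  0.4727] [ 0.3 -0.1 -0.1] 0.0848
[[-0.344, 0.939, -0.0], [0.939, 0.344, 0.0], [0.0, 0.0, -1.0]] [-0.472 -0.013  0.293  1.876  0.     0.747]
[0.3492, 0.0307, 0.0526] [-0.03, -0.01, -63.13]
```

View pics/wrist1.png

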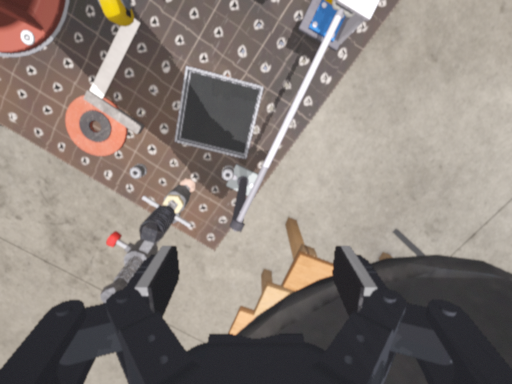

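View pics/side1.png

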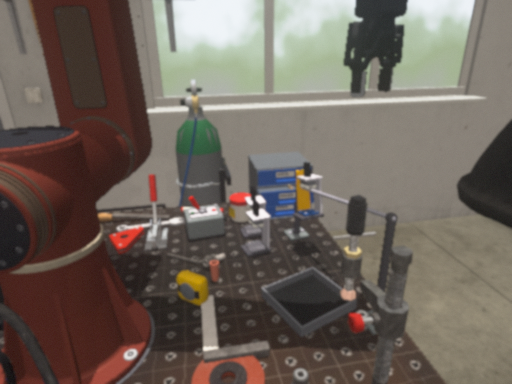

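View pics/top1.png

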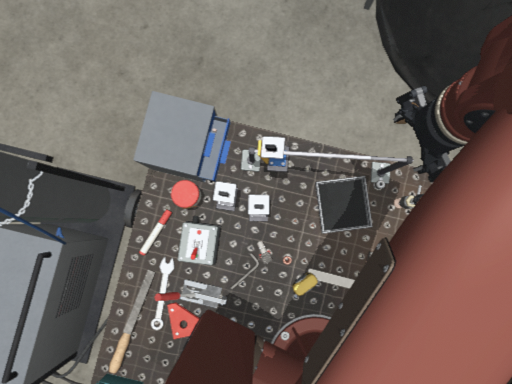

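```bash
python3 - <<'E'
from h import *
st()
print(rel([.54,-.1,.48],down(110),[.38,.26,.36],down(173.5)))
E
```

```text
1.97 [ 0.5098 -0.1188  0.4727] [-0.8 -0.5  0.3] 0.0848
[[-0.34, 0.94, -0.0], [0.94, 0.34, -0.0], [-0.0, -0.001, -1.0]] [-0.479 -0.012  0.293  1.876 -0.     0.745]
(array([ 0.393 , -0.0272,  0.12  ]), array([  0. ,   0. , -63.5]))
```

```bash
python3 - <<'E'
from h import *
go(([.38,.26,.36],down(173.5)),)
E
```

```text
[0.4004, 0.0067, 0.1126] [-0.03, -0.01, -63.63]
```

Emit:
servo_tool:
  series:
    - {"x": 0.4,"y": 0.007,"z": 0.113,"wx": 0,"wy": 0,"wz": -63.6,"claw": 0.04}
    - {"x": 0.4,"y": 0.007,"z": 0.113,"wx": 0,"wy": 0,"wz": -63.6,"claw": 0.04}
    - {"x": 0.4,"y": 0.007,"z": 0.113,"wx": 0,"wy": 0,"wz": -63.6,"claw": 0.04}
    - {"x": 0.4,"y": 0.007,"z": 0.113,"wx": 0,"wy": 0,"wz": -63.6,"claw": 0.04}
    - {"x": 0.4,"y": 0.007,"z": 0.113,"wx": 0,"wy": 0,"wz": -63.6,"claw": 0.04}
    - {"x": 0.4,"y": 0.007,"z": 0.113,"wx": 0,"wy": 0,"wz": -63.6,"claw": 0.04}
    - {"x": 0.4,"y": 0.007,"z": 0.113,"wx": 0,"wy": 0,"wz": -63.6,"claw": 0.04}
    - {"x": 0.4,"y": 0.007,"z": 0.113,"wx": 0,"wy": 0,"wz": -63.6,"claw": 0.04}
    - {"x": 0.4,"y": 0.007,"z": 0.113,"wx": 0,"wy": 0,"wz": -63.6,"claw": 0.04}
    - {"x": 0.4,"y": 0.007,"z": 0.113,"wx": 0,"wy": 0,"wz": -63.6,"claw": 0.04}

```text
t: 2.8
tool_pos: [0.3801, 0.2608, 0.3594]
orientation: [[-0.994, 0.109, 0.001], [0.109, 0.994, -0.0], [-0.001, -0.0, -1.0]]
force: [1.5, 0.3, -0.0]
grip_width: 0.0401
```

```bash
python3 - <<'E'
from h import *
st()
for n in ['side','top','wrist']: snap(n,n+'2')
E
```

```text
2.8 [0.3801 0.2608 0.3594] [ 1.5  0.3 -0. ] 0.0401
[[-0.994, 0.109, 0.001], [0.109, 0.994, -0.0], [-0.001, -0.0, -1.0]] [ 0.317 -0.298 -0.18   1.689 -0.     0.426]
```

View pics/wrist2.png

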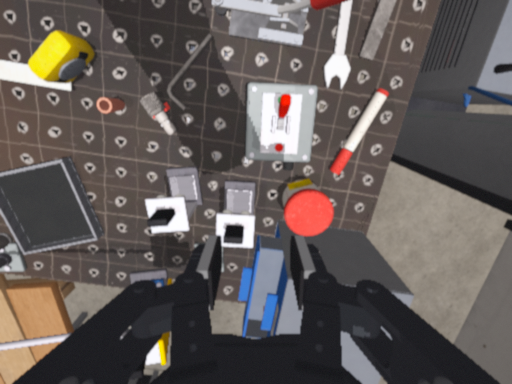

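View pics/top2.png

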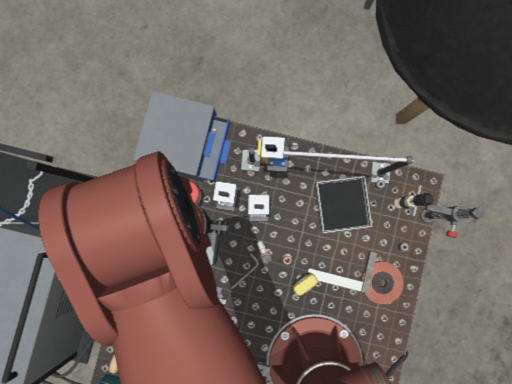

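```bash
python3 - <<'E'
import cv2
a=cv2.imread('pics/wrist2.png')
cv2.imwrite('pics/w2a.png',cv2.resize(a[75:170,235:330],None,fx=6,fy=6,interpolation=cv2.INTER_CUBIC))
cv2.imwrite('pics/w2b.png',cv2.resize(a[155:260,135:270],None,fx=5,fy=5,interpolation=cv2.INTER_CUBIC))
a=cv2.imread('pics/top1.png')
cv2.imwrite('pics/t1a.png',cv2.resize(a[170:275,165:285],None,fx=5,fy=5,interpolation=cv2.INTER_CUBIC))
cv2.imwrite('pics/t1b.png',cv2.resize(a[130:190,235:305],None,fx=8,fy=8,interpolation=cv2.INTER_CUBIC))
a=cv2.imread('pics/side1.png')
cv2.imwrite('pics/s1a.png',cv2.resize(a[150:260,170:340],None,fx=4.6,fy=4.6,interpolation=cv2.INTER_CUBIC))
E
```

```text
(no output)
```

View pics/w2a.png

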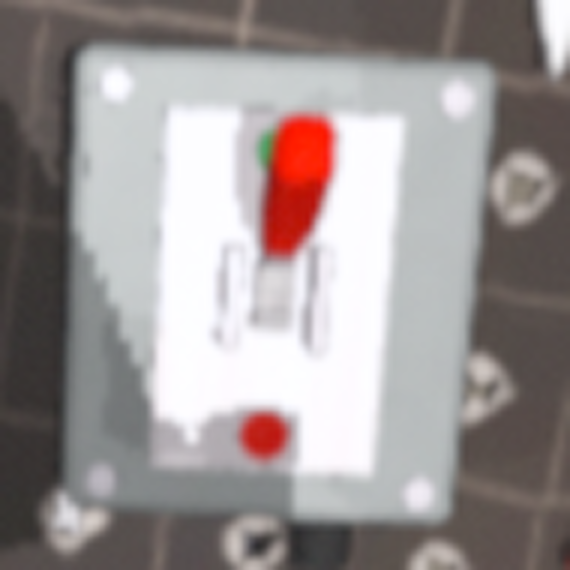

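View pics/w2b.png

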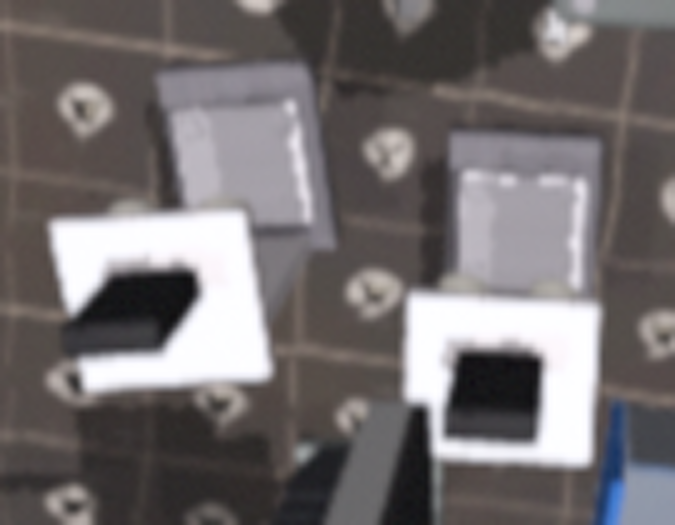

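View pics/t1a.png

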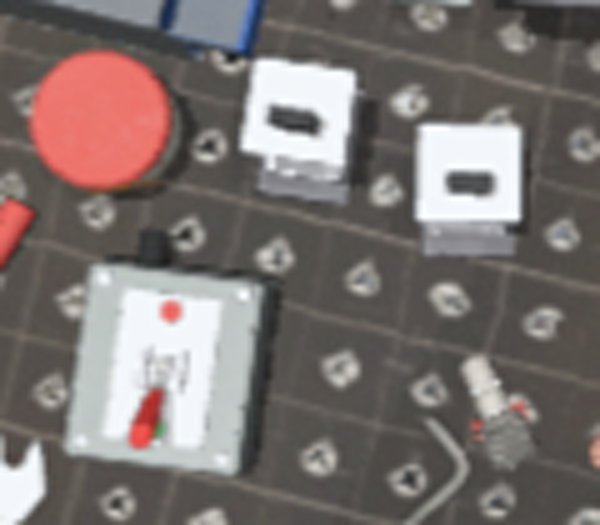

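View pics/t1b.png

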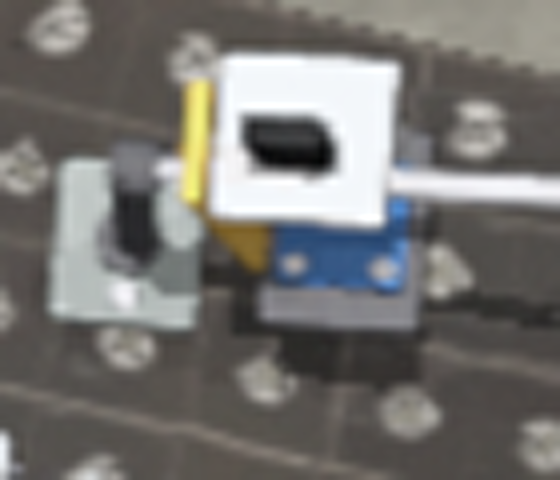

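View pics/s1a.png

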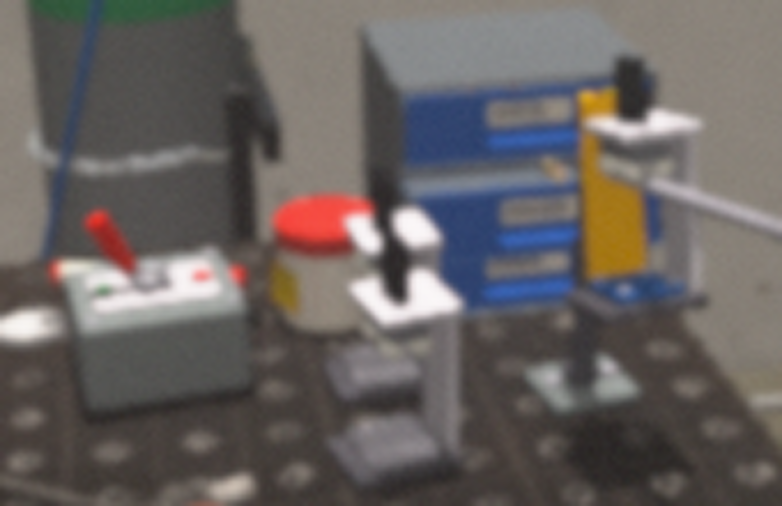

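```bash
cat >> h.py <<'E'
def px(U,V,k,ou,ov): return (U+.5)/k-.5+ou,(V+.5)/k-.5+ov
def face(s,pts,z): return np.array([onz(s,*p,z)[:2] for p in pts])
E
python3 - <<'E'
from h import *
np.set_printoptions(suppress=True,precision=4)
w=load('wrist2');t=load('top1');sd=load('side1')
W=lambda u,v:px(u,v,6,235,75); W2=lambda u,v:px(u,v,5,135,155); T=lambda u,v:px(u,v,5,165,170); TB=lambda u,v:px(u,v,8,235,130); S=lambda u,v:px(u,v,4.6,170,150)
for nm,q in (('wrist screws',face(w,[W(116,85),W(459,98),W(418,494),W(100,480)],.06)),('top screws',face(t,[T(223,461),T(82,441),T(105,276),T(243,295)],.06))):
    print(nm,q.mean(0),q.tolist())
print('red dot',onz(w,*W(264,435),.06),onz(t,*T(171,311),.06))
print('tip tri',tri((w,*W(304,150)),(t,*T(142,433)),(sd,*S(97,222))))
for nm,q in (('A wrist',face(w,[W2(404,290),W2(602,297),W2(590,467),W2(411,456)],.102)),('A top',face(t,[T(252,58),T(357,72),T(346,170),T(242,150)],.102)),
 ('B wrist',face(w,[W2(50,221),W2(246,207),W2(272,380),W2(84,391)],.102)),('B top',face(t,[T(418,126),T(522,124),T(522,221),T(416,219)],.102))):
    print(nm,q.mean(0),q.tolist())
print('tabA',tri((w,*W2(492,420)),(t,*T(294,119)),(sd,*S(384,172))))
print('tabB',tri((t,*T(470,183)),(sd,*S(396,205)),(w,*W2(108,335))))
E
```

```text
wrist screws [0.3288 0.3012] [[0.2821071982138014, 0.27184122257171], [0.29244288137002017, 0.343292562418357], [0.37580412967567944, 0.33041805139482716], [0.3648297458306776, 0.2590548228577862]]
top screws [0.3273 0.301 ] [[0.2793477735595561, 0.27111768576146333], [0.2912115605100687, 0.34270375418142335], [0.3750351005200771, 0.330344287172917], [0.363775107357721, 0.2598652313810646]]
red dot [0.3587 0.2968 0.06  ] [0.3564 0.2968 0.06  ]
tip tri [0.2989 0.3049 0.1079]
A wrist [0.455  0.2278] [[0.42696017436073425, 0.20604195603724687], [0.43442959566252004, 0.2566506396691792], [0.4836647518268538, 0.2480077504177561], [0.4751114981753004, 0.20040873264916542]]
A top [0.4541 0.2265] [[0.48163500582511687, 0.2495245072968632], [0.4736925617418222, 0.1975396558928185], [0.4249702234169029, 0.20377801772639628], [0.4359105692219824, 0.2550513348047085]]
B wrist [0.4235 0.1435] [[0.39850420916614665, 0.11968457812417549], [0.4001621325929702, 0.16984798914145638], [0.4486745891699638, 0.1673746484879977], [0.4464809968211203, 0.11724361191831237]]
B top [0.4226 0.1425] [[0.44616917622868657, 0.16770096165405934], [0.446178870159107, 0.11593116217048631], [0.3978920255822103, 0.11697290015009494], [0.39996411550130084, 0.16953294027364718]]
tabA [0.4496 0.2272 0.1378]
tabB [0.416  0.145  0.1517]
```

```bash
cat >> h.py <<'E'
PV=np.array([.328,.301,.045]); SX=np.array([np.cos(.152),-np.sin(.152),0]); SY=np.array([np.sin(.152),np.cos(.152),0]); Z=np.array([0,0,1.])
def batpose(ang,pull,out=.003): # tool pose gripping; ang lean toward +x
    b=np.sin(ang)*SX+np.cos(ang)*Z
    R=np.stack([np.cross(SY,-b),SY,-b],1)
    return PV+b*(.062+pull+out+.054),R
E
python3 - <<'E'
from h import *
st(); print(batpose(-.45,0))
go(batpose(-.45,0,.083),batpose(-.45,0))
E
```

```text
2.95 [0.3796 0.2613 0.3589] [-0.2  0.5  0.3] 0.04
[[-0.994, 0.111, -0.001], [0.111, 0.994, -0.001], [0.001, -0.001, -1.0]] [ 0.318 -0.297 -0.179  1.69  -0.     0.429]
(array([0.27683589, 0.3088374 , 0.15215321]), array([[-0.89006515,  0.15141537,  0.42995048],
       [ 0.13634154,  0.98847022, -0.06586047],
       [-0.43496553,  0.        , -0.9004471 ]]))
[0.1419, 0.0374, 0.1349] [0.49, -25.86, 2.32]
[0.1071, 0.036, 0.2069] [0.49, -25.86, 2.32]
```

Emit:
servo_tool:
  series:
    - {"x": 0.142,"y": 0.037,"z": 0.135,"wx": 0.5,"wy": -25.9,"wz": 2.3,"claw": 0.04}
    - {"x": 0.142,"y": 0.037,"z": 0.135,"wx": 0.5,"wy": -25.9,"wz": 2.3,"claw": 0.04}
    - {"x": 0.142,"y": 0.037,"z": 0.135,"wx": 0.5,"wy": -25.9,"wz": 2.3,"claw": 0.04}
    - {"x": 0.142,"y": 0.037,"z": 0.135,"wx": 0.5,"wy": -25.9,"wz": 2.3,"claw": 0.04}
    - {"x": 0.142,"y": 0.037,"z": 0.135,"wx": 0.5,"wy": -25.9,"wz": 2.3,"claw": 0.04}
    - {"x": 0.142,"y": 0.037,"z": 0.135,"wx": 0.5,"wy": -25.9,"wz": 2.3,"claw": 0.04}
    - {"x": 0.142,"y": 0.037,"z": 0.135,"wx": 0.5,"wy": -25.9,"wz": 2.3,"claw": 0.04}
    - {"x": 0.142,"y": 0.037,"z": 0.135,"wx": 0.5,"wy": -25.9,"wz": 2.3,"claw": 0.04}

```text
t: 3.62
tool_pos: [0.2448, 0.3144, 0.2252]
orientation: [[-0.889, 0.155, 0.431], [0.139, 0.988, -0.07], [-0.436, -0.002, -0.9]]
force: [1.1, 0.1, 0.9]
grip_width: 0.0403
```

```bash
python3 - <<'E'
from h import *
st(); go(batpose(-.45,0,.083),batpose(-.45,0))
snap('wrist','wrist3');snap('side','side3')
E
```

```text
3.62 [0.2448 0.3144 0.2252] [1.1 0.1 0.9] 0.0403
[[-0.889, 0.155, 0.431], [0.139, 0.988, -0.07], [-0.436, -0.002, -0.9]] [ 0.789 -0.841 -0.842  1.295 -0.363  0.894]
[0.0025, -0.0007, -0.0001] [-0.2, 0.1, -0.15]
[0.0026, -0.0004, 0.0799] [-0.2, 0.1, -0.15]
```

View pics/wrist3.png

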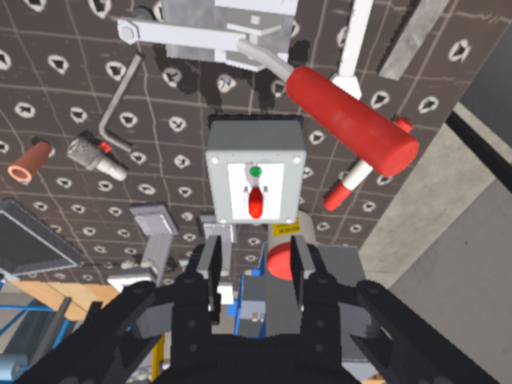

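```bash
python3 - <<'E'
import cv2
a=cv2.imread('pics/top1.png')[260:340,130:240]
cv2.imwrite('pics/t1c.png',cv2.resize(a,None,fx=5,fy=5,interpolation=cv2.INTER_CUBIC))
a=cv2.imread('pics/side1.png')[165:260,100:240]
cv2.imwrite('pics/s1c.png',cv2.resize(a,None,fx=5,fy=5,interpolation=cv2.INTER_CUBIC))
E
```

```text
(no output)
```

View pics/t1c.png

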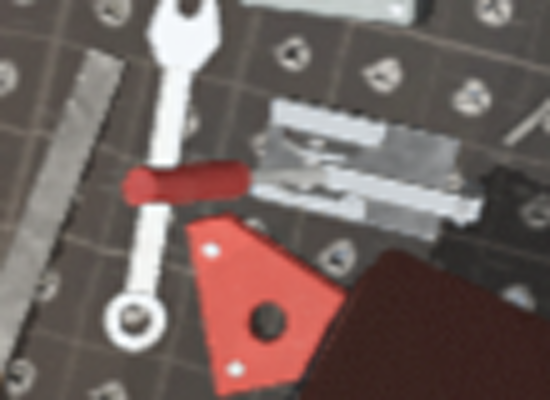

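View pics/s1c.png

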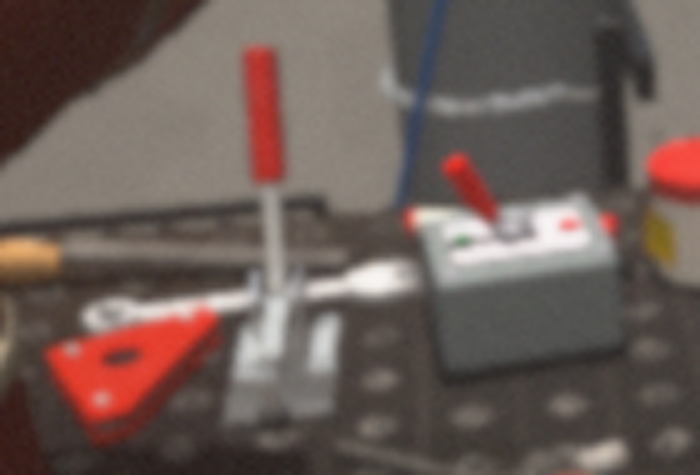

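```bash
python3 - <<'E'
from h import *
np.set_printoptions(suppress=True,precision=4)
t=load('top1');sd=load('side1');w3=load('wrist3')
T=lambda u,v:px(u,v,5,130,260); S=lambda u,v:px(u,v,5,100,165)
print('handle tip',tri((t,*T(143,188)),(sd,*S(260,50))),tri((w3,397,152),(t,*T(143,188))))
print('handle base',tri((t,*T(247,179)),(sd,*S(269,180))))
print(w3['world_from_camera'])
E
```

```text
handle tip [0.2138 0.3744 0.1681] [0.2118 0.3757 0.1636]
handle base [0.205  0.3396 0.1055]
[[ 0.1541  0.7022  0.6951  0.1403]
 [ 0.9881 -0.1082 -0.1097  0.331 ]
 [-0.0019  0.7037 -0.7105  0.2504]
 [ 0.      0.      0.      1.    ]]
```

```bash
cat >> h.py <<'E'
def bp(ang,pull,out=.003,de=.12,back=0):
    b=np.sin(ang)*SX+np.cos(ang)*Z; c=np.sin(ang+de)*SX+np.cos(ang+de)*Z
    R=np.stack([np.cross(SY,-c),SY,-c],1)
    return PV+b*(.062+pull+out)+c*(.054+back),R
E
python3 - <<'E'
from h import *
st(); go(bp(-.45,0,back=.05),bp(-.45,0))
E
```

```text
3.72 [0.246  0.3147 0.2272] [0.4 0.6 0.6] 0.0401
[[-0.888, 0.157, 0.433], [0.142, 0.988, -0.068], [-0.438, 0.001, -0.899]] [ 0.787 -0.841 -0.839  1.295 -0.363  0.894]
[-0.0079, -0.001, 0.032] [-0.08, 7.08, -0.33]
[-0.0017, -0.0009, 0.0816] [-0.08, 7.08, -0.33]
```

Emit:
servo_tool:
  series:
    - {"x": -0.008,"y": -0.001,"z": 0.032,"wx": -0.1,"wy": 7.1,"wz": -0.3,"claw": 0.04}
    - {"x": -0.008,"y": -0.001,"z": 0.032,"wx": -0.1,"wy": 7.1,"wz": -0.3,"claw": 0.04}
    - {"x": -0.005,"y": -0.001,"z": 0.055,"wx": -0.1,"wy": 7.1,"wz": -0.3,"claw": 0.04}
    - {"x": -0.002,"y": -0.001,"z": 0.075,"wx": -0.1,"wy": 7.1,"wz": -0.3,"claw": 0.04}
    - {"x": -0.002,"y": -0.001,"z": 0.0815,"wx": -0.1,"wy": 7.1,"wz": -0.3,"claw": 0.04}
    - {"x": -0.002,"y": -0.001,"z": 0.0815,"wx": -0.1,"wy": 7.1,"wz": -0.3,"claw": 0.04}
    - {"x": -0.002,"y": -0.001,"z": 0.0815,"wx": -0.1,"wy": 7.1,"wz": -0.3,"claw": 0.04}

```text
t: 4.3
tool_pos: [0.2817, 0.3079, 0.1539]
orientation: [[-0.936, 0.151, 0.319], [0.142, 0.989, -0.05], [-0.323, -0.001, -0.946]]
force: [-0.5, 0.3, 0.5]
grip_width: 0.04
```

```bash
python3 - <<'E'
from h import *
st(); go(bp(-.45,0))
snap('wrist','wrist4');snap('side','side4')
E
```

```text
4.3 [0.2817 0.3079 0.1539] [-0.5  0.3  0.5] 0.04
[[-0.936, 0.151, 0.319], [0.142, 0.989, -0.05], [-0.323, -0.001, -0.946]] [ 0.646 -0.728 -0.884  1.182 -0.234  0.77 ]
[-0.0012, 0.0002, -0.0003] [-0.04, -0.08, 0.06]
```

View pics/wrist4.png

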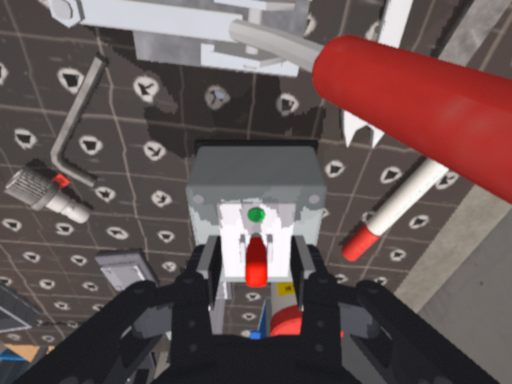

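View pics/side4.png

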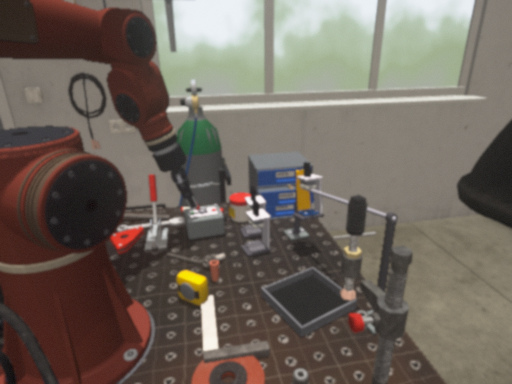

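Emit:
servo_tool:
  series:
    - {"x": 0,"y": 0,"z": 0,"wx": 0,"wy": 0,"wz": 0,"claw": 0.0}
    - {"x": 0,"y": 0,"z": 0,"wx": 0,"wy": 0,"wz": 0,"claw": 0.0}
    - {"x": 0,"y": 0,"z": 0,"wx": 0,"wy": 0,"wz": 0,"claw": 0.0}
    - {"x": 0,"y": 0,"z": 0,"wx": 0,"wy": 0,"wz": 0,"claw": 0.0}
    - {"x": 0,"y": 0,"z": 0,"wx": 0,"wy": 0,"wz": 0,"claw": 0.0}

```text
t: 4.82
tool_pos: [0.2808, 0.3084, 0.1535]
orientation: [[-0.936, 0.148, 0.319], [0.14, 0.989, -0.049], [-0.323, -0.001, -0.946]]
force: [-3.3, -1.9, 6.6]
grip_width: 0.0106
```

```bash
python3 - <<'E'
from h import *
st()
p0,R0=bp(-.45,0)
for a,pl in [(-.45,.005),(-.45,.010)]+[(x,.0098) for x in np.linspace(-.45,.45,10)]:
    d,w=rel(p0,R0,*bp(a,pl)); print(round(a,2),pl,d,w)
E
```

```text
4.82 [0.2808 0.3084 0.1535] [-3.3 -1.9  6.6] 0.0106
[[-0.936, 0.148, 0.319], [0.14, 0.989, -0.049], [-0.323, -0.001, -0.946]] [ 0.649 -0.729 -0.885  1.181 -0.234  0.77 ]
-0.45 0.005 [ 0.0006 -0.     -0.005 ] [0. 0. 0.]
-0.45 0.01 [ 0.0012 -0.     -0.0099] [0. 0. 0.]
-0.45 0.0098 [ 0.0012 -0.     -0.0097] [0. 0. 0.]
-0.35 0.0098 [-0.0117 -0.     -0.01  ] [-0.    5.73 -0.  ]
-0.25 0.0098 [-0.0245  0.     -0.009 ] [ 0.   11.46  0.  ]
-0.15 0.0098 [-0.0371 -0.     -0.0066] [ 0.   17.19 -0.  ]
-0.05 0.0098 [-0.0495 -0.     -0.0031] [ 0.   22.92 -0.  ]
0.05 0.0098 [-0.0614  0.      0.0017] [ 0.   28.65  0.  ]
0.15 0.0098 [-0.0728  0.      0.0076] [ 0.   34.38  0.  ]
0.25 0.0098 [-0.0836 -0.      0.0147] [-0.   40.11  0.  ]
0.35 0.0098 [-0.0936  0.      0.0227] [ 0.   45.84  0.  ]
0.45 0.0098 [-0.1027  0.      0.0318] [ 0.   51.57  0.  ]
```

Emit:
servo_tool:
  series:
    - {"x": 0.0003,"y": 0,"z": -0.003,"wx": 0,"wy": 0,"wz": 0,"claw": 0.0}
    - {"x": 0.0007,"y": 0,"z": -0.006,"wx": 0,"wy": 0,"wz": 0,"claw": 0.0}
    - {"x": 0.0012,"y": 0,"z": -0.0097,"wx": 0,"wy": 0,"wz": 0,"claw": 0.0}
    - {"x": 0.0012,"y": 0,"z": -0.0097,"wx": 0,"wy": 0,"wz": 0,"claw": 0.0}
    - {"x": 0.0012,"y": 0,"z": -0.0097,"wx": 0,"wy": 0,"wz": 0,"claw": 0.0}

```text
t: 5.23
tool_pos: [0.2768, 0.309, 0.1615]
orientation: [[-0.936, 0.149, 0.319], [0.14, 0.989, -0.049], [-0.322, -0.001, -0.947]]
force: [5.4, -0.4, -3.3]
grip_width: 0.0107
```

```bash
python3 - <<'E'
from h import *
np.set_printoptions(suppress=True,precision=4)
st();snap('wrist','wrist5')
p0,R0=bp(-.45,.0098)
for a in np.linspace(-.45,.45,10):
    d,w=rel(p0,R0,*bp(a,.0098)); print(round(a,2),d,w)
E
```

```text
5.23 [0.2768 0.309  0.1615] [ 5.4 -0.4 -3.3] 0.0107
[[-0.936, 0.149, 0.319], [0.14, 0.989, -0.049], [-0.322, -0.001, -0.947]] [ 0.657 -0.737 -0.876  1.202 -0.236  0.778]
-0.45 [0. 0. 0.] [0. 0. 0.]
-0.35 [-0.0128 -0.     -0.0003] [-0.    5.73 -0.  ]
-0.25 [-0.0257  0.      0.0008] [ 0.   11.46  0.  ]
-0.15 [-0.0383 -0.      0.0031] [ 0.   17.19 -0.  ]
-0.05 [-0.0507  0.      0.0066] [ 0.   22.92 -0.  ]
0.05 [-0.0626  0.      0.0114] [ 0.   28.65  0.  ]
0.15 [-0.074   0.      0.0173] [ 0.   34.38  0.  ]
0.25 [-0.0847  0.      0.0244] [-0.   40.11  0.  ]
0.35 [-0.0947  0.      0.0325] [ 0.   45.84  0.  ]
0.45 [-0.1039  0.      0.0415] [ 0.   51.57  0.  ]
```

View pics/wrist5.png

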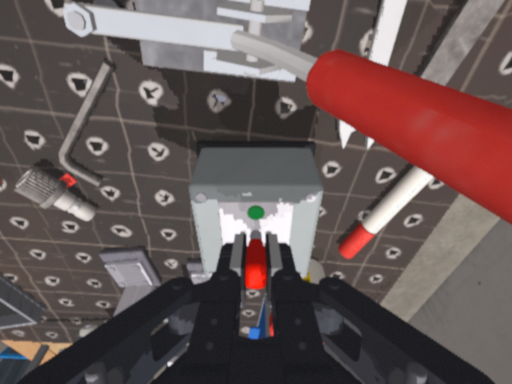

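Emit:
servo_tool:
  series:
    - {"x": 0,"y": 0,"z": -0.0008,"wx": 0,"wy": 0,"wz": 0,"claw": 0.0}
    - {"x": -0.0128,"y": 0,"z": -0.0011,"wx": 0,"wy": 5.73,"wz": 0,"claw": 0.0}
    - {"x": -0.0258,"y": 0,"z": 0.0,"wx": 0,"wy": 11.46,"wz": 0,"claw": 0.0}
    - {"x": -0.0385,"y": 0,"z": 0.0023,"wx": 0,"wy": 17.19,"wz": 0,"claw": 0.0}
    - {"x": -0.051,"y": 0,"z": 0.0059,"wx": 0,"wy": 22.92,"wz": 0,"claw": 0.0}
    - {"x": -0.063,"y": 0,"z": 0.0107,"wx": 0,"wy": 28.65,"wz": 0,"claw": 0.0}
    - {"x": -0.0744,"y": 0,"z": 0.0166,"wx": 0,"wy": 34.38,"wz": 0,"claw": 0.0}
    - {"x": -0.0852,"y": 0,"z": 0.0238,"wx": 0,"wy": 40.11,"wz": 0,"claw": 0.0}
    - {"x": -0.0953,"y": 0,"z": 0.0319,"wx": 0,"wy": 45.84,"wz": 0,"claw": 0.0}
    - {"x": -0.1045,"y": 0,"z": 0.041,"wx": 0,"wy": 51.57,"wz": 0,"claw": 0.0}

```text
t: 6.12
tool_pos: [0.3864, 0.2923, 0.1559]
orientation: [[-0.826, 0.15, -0.544], [0.126, 0.989, 0.081], [0.55, -0.002, -0.835]]
force: [-9.0, 0.2, -1.5]
grip_width: 0.0107
```

```bash
python3 - <<'E'
from h import *
np.set_printoptions(suppress=True,precision=4)
st();snap('wrist','wrist6');snap('top','top6');snap('side','side6'); go(bp(.45,0))
E
```

```text
6.12 [0.3864 0.2923 0.1559] [-9.   0.2 -1.5] 0.0107
[[-0.826, 0.15, -0.544], [0.126, 0.989, 0.081], [0.55, -0.002, -0.835]] [ 0.266  0.318 -0.037  1.757  0.223  0.354]
[-0.0008, -0.0002, 0.0037] [-0.16, -0.92, -0.11]
```

View pics/wrist6.png

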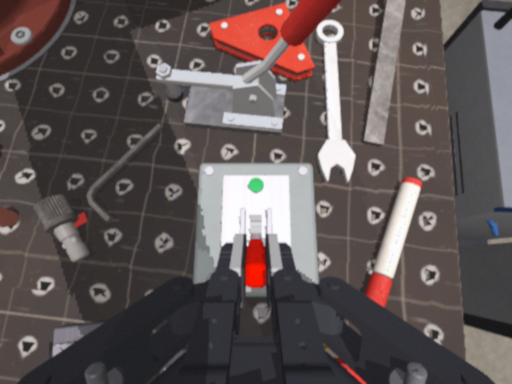

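Emit:
servo_tool:
  series:
    - {"x": -0.001,"y": 0,"z": 0.003,"wx": 0,"wy": 0,"wz": 0,"claw": 0.0}
    - {"x": -0.001,"y": 0,"z": 0.003,"wx": 0,"wy": 0,"wz": 0,"claw": 0.0}
    - {"x": -0.001,"y": 0,"z": 0.003,"wx": 0,"wy": 0,"wz": 0,"claw": 0.04}
    - {"x": -0.001,"y": 0,"z": 0.003,"wx": 0,"wy": 0,"wz": 0,"claw": 0.04}
    - {"x": -0.001,"y": 0,"z": 0.003,"wx": 0,"wy": 0,"wz": 0,"claw": 0.04}
    - {"x": -0.001,"y": 0,"z": 0.003,"wx": 0,"wy": 0,"wz": 0,"claw": 0.04}

```text
t: 6.77
tool_pos: [0.3869, 0.2923, 0.1533]
orientation: [[-0.831, 0.149, -0.535], [0.126, 0.989, 0.079], [0.541, -0.001, -0.841]]
force: [-0.5, -0.8, -0.4]
grip_width: 0.0401
```

```bash
python3 - <<'E'
from h import *
st();snap('wrist','wrist7')
E
```

```text
6.77 [0.3869 0.2923 0.1533] [-0.5 -0.8 -0.4] 0.0401
[[-0.831, 0.149, -0.535], [0.126, 0.989, 0.079], [0.541, -0.001, -0.841]] [ 0.267  0.312 -0.046  1.745  0.22   0.357]
```

Emit:
servo_tool:
  series:
    - {"x": 0,"y": 0,"z": -0.03,"wx": 0,"wy": 0,"wz": 0,"claw": 0.04}
    - {"x": 0,"y": 0,"z": -0.06,"wx": 0,"wy": 0,"wz": 0,"claw": 0.04}
    - {"x": 0,"y": 0,"z": -0.08,"wx": 0,"wy": 0,"wz": 0,"claw": 0.04}
    - {"x": 0,"y": 0,"z": -0.08,"wx": 0,"wy": 0,"wz": 0,"claw": 0.04}

```text
t: 7.15
tool_pos: [0.4322, 0.2857, 0.2238]
orientation: [[-0.834, 0.15, -0.531], [0.126, 0.989, 0.081], [0.537, 0.0, -0.843]]
force: [-0.1, 0.6, 0.3]
grip_width: 0.0401
```

```bash
python3 - <<'E'
from h import *
st();snap('wrist','wrist8')
E
```

```text
7.15 [0.4322 0.2857 0.2238] [-0.1  0.6  0.3] 0.0401
[[-0.834, 0.15, -0.531], [0.126, 0.989, 0.081], [0.537, 0.0, -0.843]] [0.237 0.378 0.166 1.891 0.205 0.331]
```

View pics/wrist8.png

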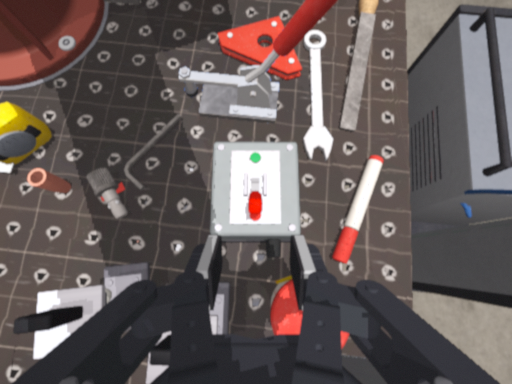

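```bash
python3 - <<'E'
from h import *
w=load('wrist8')
f=w['frame'].astype(int); m=(f[...,2]>170)&(f[...,1]<60)&(f[...,0]<60)
m[:, :230]=0;m[:,280:]=0;m[:180]=0;m[230:]=0
ys,xs=np.nonzero(m);print('red rows',ys.min(),ys.max(),xs.min(),xs.max())
for pl in (0,.005,.01):
    b=np.sin(.45)*SX+np.cos(.45)*Z
    print(pl,[proj(w,PV+b*(r+pl)).round(1) for r in (.041,.073)])
    e=PV+b*(.073+pl); print(proj(w,e+SX*.0063))
cv2.imwrite('pics/w8c.png',cv2.resize(w['frame'][140:245,205:310],None,fx=6,fy=6,interpolation=cv2.INTER_CUBIC))
E
```

```text
red rows 192 217 249 260
0 [array([254.7, 197.2]), array([254.6, 206.3])]
[254.55444105 214.08030317]
0.005 [array([254.7, 198.5]), array([254.6, 208. ])]
[254.527624   215.93583685]
0.01 [array([254.7, 199.8]), array([254.5, 209.7])]
[254.49954293 217.87883096]
```

View pics/w8c.png

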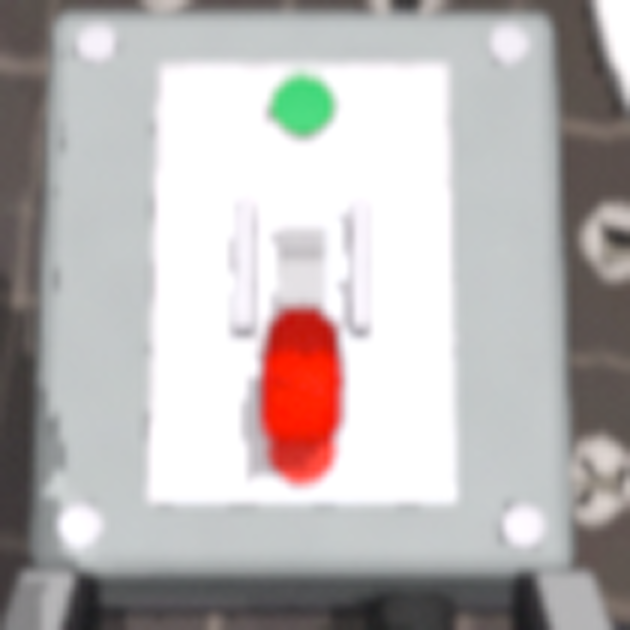

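```bash
python3 - <<'E'
from h import *
np.set_printoptions(suppress=True,precision=4)
def cl(s,p,q,n,hw=8):
    g=cv2.cvtColor(s['frame'],cv2.COLOR_BGR2GRAY).astype(float); p=np.array(p,float);q=np.array(q,float);d=(q-p)/np.linalg.norm(q-p);nn=np.array([-d[1],d[0]]);out=[]
    for a in np.linspace(0,1,n):
        c=p+a*(q-p); k=np.arange(-hw,hw+.1,.5); xy=c+k[:,None]*nn
        v=cv2.remap(g.astype(np.float32),xy[:,0].astype(np.float32)[None],xy[:,1].astype(np.float32)[None],1)[0]
        i=v.argmax(); th=(v.max()+np.median(v))/2; sel=(v>th)&(abs(k-k[i])<4); out.append(c+nn*(k[sel].mean()))
    return np.array(out)
t=load('top1');w=load('wrist1');sd=load('side1')
def plane(s,pts):
    D=np.array([ray(s,*p)[1] for p in pts]); D/=np.linalg.norm(D,axis=1)[:,None]; u,S,v=np.linalg.svd(D); n=v[2]; o=ray(s,0,0)[0]; print('res',np.degrees(np.abs(D@n).max())); return n,n@o
pt=cl(t,(300,154),(395,159),25); pw=cl(w,(328,45),(255,190),25); ps=cl(sd,(322,190),(375,208),20)
print(pt[::8],pw[::8],ps[::6])
P=[plane(t,pt),plane(w,pw),plane(sd,ps)]
for i,j in((0,1),(0,2),(1,2)):
    d=np.cross(P[i][0],P[j][0]); d/=np.linalg.norm(d); d*=np.sign(d[1])
    x=np.linalg.solve(np.array([P[i][0],P[j][0],[0,0,1]]),[P[i][1],P[j][1],.185])
    print(d,'at z.185:',x,'slope',np.arcsin(-d[2]),'yaw',np.degrees(np.arctan2(-d[0],d[1])))
E
```

```text
[[300.0526 153.0014]
 [331.6929 155.1674]
 [363.3596 156.834 ]
 [395.     159.    ]] [[324.8738  43.4261]
 [300.9871  91.9843]
 [277.3237 140.6549]
 [249.4176 187.1895]] [[321.2764 192.1305]
 [337.9329 198.0514]
 [357.8052 194.5035]
 [373.9632 201.8921]]
res 0.5982444455631978
res 0.6946477683612614
res 0.6541704083466058
[0.0794 0.9774 0.1961] at z.185: [0.5461 0.1264 0.185 ] slope -0.19740795105936573 yaw -4.643821849384934
[ 0.1752  0.9261 -0.3342] at z.185: [ 0.5309 -0.0001  0.185 ] slope 0.34079680879782615 yaw -10.715496810536216
[ 0.1438  0.9338 -0.3276] at z.185: [ 0.5323 -0.0014  0.185 ] slope 0.33378403712180343 yaw -8.753123099118515
```

```bash
python3 - <<'E'
import cv2
a=cv2.imread('pics/top1.png')[140:180,230:310]
a=cv2.imread('pics/top0.png')[135:190,285:425]
cv2.imwrite('pics/t0d.png',cv2.resize(a,None,fx=5.7,fy=5.7,interpolation=cv2.INTER_CUBIC))
a=cv2.imread('pics/side1.png')[150:250,270:410]
cv2.imwrite('pics/s1d.png',cv2.resize(a,None,fx=5.7,fy=5.7,interpolation=cv2.INTER_CUBIC))
E
```

```text
(no output)
```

View pics/t0d.png

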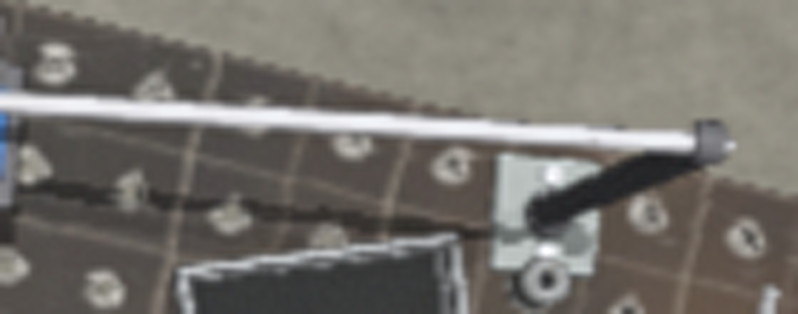

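View pics/s1d.png

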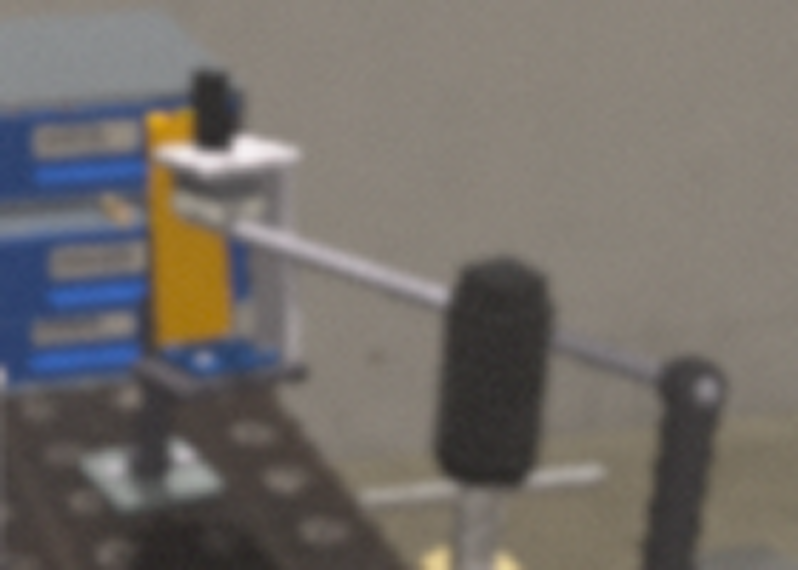

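```bash
cat >> h.py <<'E'
def track(ox,oy,yaw,oz=.185,sl=.2):
    c,s=np.cos(yaw),np.sin(yaw); X=np.array([c,s,0]); Yh=np.array([-s,c,0]); Y=np.cos(sl)*Yh-np.sin(sl)*Z
    return np.array([ox,oy,oz]),np.stack([X,Y,np.cross(X,Y)],1)
E
cat > fit.py <<'E'
from h import *
from scipy.optimize import least_squares
np.set_printoptions(suppress=True,precision=4)
t=load('top0');sd=load('side1');t1=load('top1')
T=lambda u,v:px(u,v,5.7,285,135);S=lambda u,v:px(u,v,5.7,270,150);TB=lambda u,v:px(u,v,8,235,130)
lt=[T(*q) for q in [(10,101),(200,109),(400,122),(500,130),(690,141)]]+[TB(420,182)]
ls=[S(*q) for q in [(240,228),(440,297),(560,342),(655,376)]]
def f(p,v=0):
    o,R=track(*p[:3]); A,B=o+R[:,1]*.15,o-R[:,1]*.18; r=[]
    for s,L in((t,lt),(sd,ls)):
        a,b=proj(s,A),proj(s,B); d=(b-a)/np.linalg.norm(b-a); n=np.array([-d[1],d[0]])
        r+=[(np.array(q)-a)@n for q in L]
    e=o-R[:,1]*.187
    r+=list(proj(t,e)-T(735,147)); r+=list(proj(sd,e)-S(708,388))
    r+=list((proj(t1,o+R[:,1]*.177+R[:,2]*.005)-TB(135,163)))
    return np.array(r)
q=least_squares(f,[.53,0,-.09],loss='soft_l1'); print(q.x,np.degrees(q.x[2])); print(f(q.x).round(2))
o,R=track(*q.x); 
c=o+R@[0,.125,-.07]; print('done origin',c, 'tab top',c+R@[0,0,.138])
for s,n in((t1,'top1'),(sd,'side1')):
    print(n,[proj(s,c+R@np.array(k)).round(1) for k in ([0,0,.138],[.029,.025,.102],[.029,-.025,.102],[0,25e-3+0,.116])])
print('tab measured',TB(290,145),S(213,72),'corners t1',TB(222,60),TB(400,62),TB(385,225),TB(212,215))
E
python3 fit.py
```

```text
[ 0.5299 -0.0182 -0.1115] -6.387978011767324
[ 0.18 -0.34 -0.09  0.3   0.3   0.15 -0.83 -0.82 -0.22 -0.01 -1.22 -0.96
 -0.53  0.93  0.87 -0.18]
done origin [0.542  0.0897 0.0916] tab top [0.545  0.117  0.2268]
top1 [array([269.5, 145.4]), array([262.5, 135.6]), array([284. , 136.7]), array([260.2, 146.8])]
side1 [array([305.7, 161.7]), array([312.2, 173.6]), array([321.9, 176. ]), array([301.7, 169.5])]
tab measured (270.8125, 147.6875) (306.9561403508772, 162.21929824561403) corners t1 (262.3125, 137.0625) (284.5625, 137.3125) (282.6875, 157.6875) (261.0625, 156.4375)
```

```bash
cat >> h.py <<'E'
TR=track(.5299,-.0182,-.1115)
def cg(o,R,zg=.126,up=0): # tool pose gripping a carrier with origin o and axes R
    return o+R[:,2]*(zg+.054+up), np.stack([-R[:,1],-R[:,0],-R[:,2]],1)
def hung(y,dx=0,dz=0): o,R=TR; return o+R@np.array([dx,y,-.07+dz]),R
E
python3 - <<'E'
from h import *
st(); go(([.45,.2,.40],down(215)),cg(*hung(.125),up=.1),cg(*hung(.125)))
E
```

```text
7.2 [0.431  0.2859 0.2218] [ 0.1 -0.5 -1.5] 0.0396
[[-0.833, 0.15, -0.533], [0.126, 0.989, 0.08], [0.539, -0.0, -0.842]] [0.237 0.379 0.162 1.889 0.205 0.331]
[0.0694, -0.0822, -0.1671] [12.38, -31.01, -42.4]
[-0.0377, -0.1218, -0.1952] [34.74, -16.37, -85.88]
[-0.0911, -0.1417, -0.113] [34.74, -16.37, -85.88]
```

Emit:
servo_tool:
  series:
    - {"x": 0.07,"y": -0.082,"z": -0.167,"wx": 12.4,"wy": -31,"wz": -42.4,"claw": 0.06}
    - {"x": 0.07,"y": -0.082,"z": -0.167,"wx": 12.4,"wy": -31,"wz": -42.4,"claw": 0.06}
    - {"x": 0.07,"y": -0.082,"z": -0.167,"wx": 12.4,"wy": -31,"wz": -42.4,"claw": 0.06}
    - {"x": 0.07,"y": -0.082,"z": -0.167,"wx": 12.4,"wy": -31,"wz": -42.4,"claw": 0.06}
    - {"x": 0.07,"y": -0.082,"z": -0.167,"wx": 12.4,"wy": -31,"wz": -42.4,"claw": 0.06}
    - {"x": 0.07,"y": -0.082,"z": -0.167,"wx": 12.4,"wy": -31,"wz": -42.4,"claw": 0.06}
    - {"x": 0.07,"y": -0.082,"z": -0.167,"wx": 12.4,"wy": -31,"wz": -42.4,"claw": 0.06}
    - {"x": 0.07,"y": -0.082,"z": -0.167,"wx": 12.4,"wy": -31,"wz": -42.4,"claw": 0.06}
    - {"x": 0.07,"y": -0.082,"z": -0.167,"wx": 12.4,"wy": -31,"wz": -42.4,"claw": 0.06}

```text
t: 7.95
tool_pos: [0.4476, 0.2007, 0.399]
orientation: [[-0.817, -0.577, -0.0], [-0.577, 0.817, -0.0], [0.0, -0.0, -1.0]]
force: [-0.9, -0.1, 0.1]
grip_width: 0.0603
```

```bash
python3 - <<'E'
from h import *
st(); go(cg(*hung(.125),up=.1)); snap('wrist','wrist9')
E
```

```text
7.95 [0.4476 0.2007 0.399 ] [-0.9 -0.1  0.1] 0.0603
[[-0.817, -0.577, -0.0], [-0.577, 0.817, -0.0], [0.0, -0.0, -1.0]] [ 0.154 -0.182 -0.007  1.746 -0.    -0.46 ]
[-0.0501, -0.1035, 0.033] [4.83, 10.74, -48.22]
```

View pics/wrist9.png

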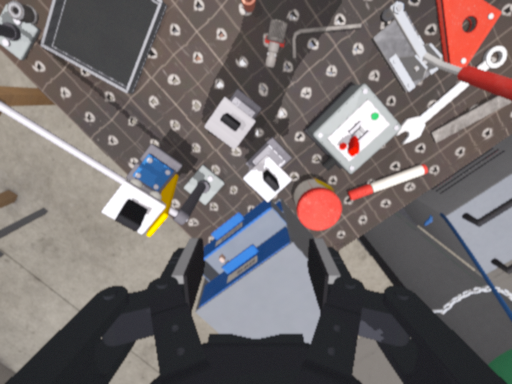

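Emit:
servo_tool:
  series:
    - {"x": -0.05,"y": -0.1035,"z": 0.033,"wx": 4.8,"wy": 10.7,"wz": -48.2,"claw": 0.06}
    - {"x": -0.05,"y": -0.1035,"z": 0.033,"wx": 4.8,"wy": 10.7,"wz": -48.2,"claw": 0.06}
    - {"x": -0.05,"y": -0.1035,"z": 0.033,"wx": 4.8,"wy": 10.7,"wz": -48.2,"claw": 0.06}
    - {"x": -0.05,"y": -0.1035,"z": 0.033,"wx": 4.8,"wy": 10.7,"wz": -48.2,"claw": 0.06}
    - {"x": -0.05,"y": -0.1035,"z": 0.033,"wx": 4.8,"wy": 10.7,"wz": -48.2,"claw": 0.06}
    - {"x": -0.05,"y": -0.1035,"z": 0.033,"wx": 4.8,"wy": 10.7,"wz": -48.2,"claw": 0.06}
    - {"x": -0.05,"y": -0.1035,"z": 0.033,"wx": 4.8,"wy": 10.7,"wz": -48.2,"claw": 0.06}
    - {"x": -0.05,"y": -0.1035,"z": 0.033,"wx": 4.8,"wy": 10.7,"wz": -48.2,"claw": 0.06}

```text
t: 8.67
tool_pos: [0.5488, 0.1448, 0.3635]
orientation: [[-0.107, -0.994, -0.03], [-0.974, 0.111, -0.199], [0.201, 0.008, -0.98]]
force: [-0.2, -0.5, 0.4]
grip_width: 0.0596
```

```bash
python3 - <<'E'
from h import *
st(); go(cg(*hung(.125),up=.1),cg(*hung(.125)));w=snap('wrist','wrist10');snap('top','top10')
c,R=hung(.125)
print([proj(w,c+R@np.array(k)).round(1) for k in ([0,0,.138],[0,0.012,.138],[0,-0.012,.138],[.029,.025,.102],[.029,-.025,.102],[-.02,.025,.102])])
E
```

```text
8.67 [0.5488 0.1448 0.3635] [-0.2 -0.5  0.4] 0.0596
[[-0.107, -0.994, -0.03], [-0.974, 0.111, -0.199], [0.201, 0.008, -0.98]] [ 0.108  0.109  0.202  1.717 -0.196 -1.347]
[0.0004, 0.0007, -0.0025] [0.45, -0.13, 0.1]
[0.0002, -0.0001, 0.0975] [0.45, -0.13, 0.1]
[array([254.5, 205.5]), array([254.4, 218.9]), array([254.5, 191.7]), array([224.5, 215.9]), array([222.7, 165.6]), array([274.8, 215.9])]
```

View pics/wrist10.png

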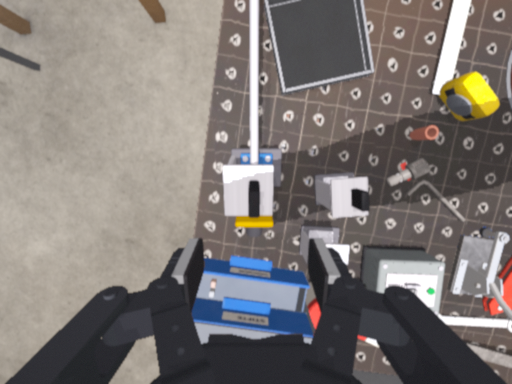

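Emit:
servo_tool:
  series:
    - {"x": 0,"y": 0,"z": 0.035,"wx": 0.4,"wy": 0,"wz": 0,"claw": 0.06}
    - {"x": 0,"y": 0,"z": 0.065,"wx": 0.4,"wy": 0,"wz": 0,"claw": 0.06}
    - {"x": 0,"y": 0,"z": 0.085,"wx": 0.4,"wy": 0,"wz": 0,"claw": 0.06}
    - {"x": 0,"y": 0,"z": 0.0975,"wx": 0.4,"wy": 0,"wz": 0,"claw": 0.06}
    - {"x": 0,"y": 0,"z": 0.0975,"wx": 0.4,"wy": 0,"wz": 0,"claw": 0.06}
    - {"x": 0,"y": 0,"z": 0.0975,"wx": 0.4,"wy": 0,"wz": 0,"claw": 0.03}
    - {"x": 0,"y": 0,"z": 0.0975,"wx": 0.4,"wy": 0,"wz": 0,"claw": 0.015}

```text
t: 9.35
tool_pos: [0.5467, 0.1252, 0.271]
orientation: [[-0.114, -0.993, -0.018], [-0.973, 0.115, -0.198], [0.198, -0.005, -0.98]]
force: [0.3, 0.2, 0.8]
grip_width: 0.0366
```

```bash
python3 - <<'E'
from h import *
st(); go(cg(*hung(.125)));w=snap('wrist','wrist11');snap('side','side11')
E
```

```text
9.35 [0.5467 0.1252 0.271 ] [0.3 0.2 0.8] 0.0366
[[-0.114, -0.993, -0.018], [-0.973, 0.115, -0.198], [0.198, -0.005, -0.98]] [ 0.074  0.043 -0.035  1.527 -0.197 -1.377]
[-0.0006, 0.0008, 0.003] [-0.21, 0.01, -0.28]
```

View pics/wrist11.png

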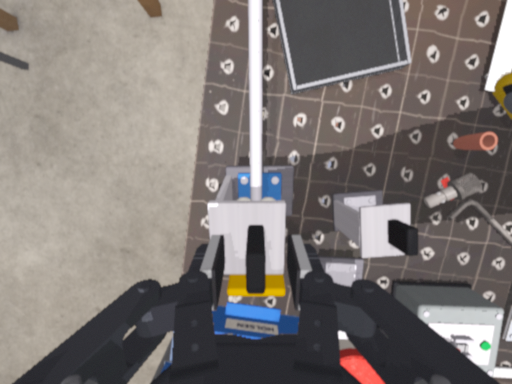

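View pics/side11.png

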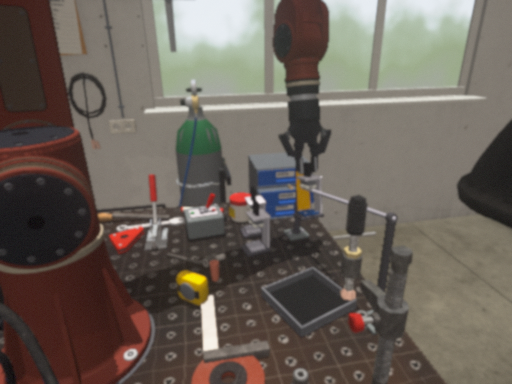

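Emit:
servo_tool:
  series:
    - {"x": 0,"y": 0.0008,"z": 0.002,"wx": 0,"wy": 0,"wz": 0,"claw": 0.0}
    - {"x": 0,"y": 0.0008,"z": 0.002,"wx": 0,"wy": 0,"wz": 0,"claw": 0.0}
    - {"x": 0,"y": 0.0008,"z": 0.002,"wx": 0,"wy": 0,"wz": 0,"claw": 0.0}
    - {"x": 0,"y": 0.0008,"z": 0.002,"wx": 0,"wy": 0,"wz": 0,"claw": 0.0}
    - {"x": 0,"y": 0.0008,"z": 0.002,"wx": 0,"wy": 0,"wz": 0,"claw": 0.0}
    - {"x": 0,"y": 0.0008,"z": 0.002,"wx": 0,"wy": 0,"wz": 0,"claw": 0.0}

```text
t: 9.95
tool_pos: [0.5463, 0.1251, 0.2696]
orientation: [[-0.112, -0.994, -0.016], [-0.974, 0.113, -0.198], [0.198, -0.006, -0.98]]
force: [0.9, 1.6, 4.7]
grip_width: 0.0092
```

```bash
python3 - <<'E'
from h import *
st(); go(cg(*hung(.125)),cg(*hung(.12,0,.022)),cg(*hung(.12,.065,.022)))
E
```

```text
9.95 [0.5463 0.1251 0.2696] [0.9 1.6 4.7] 0.0092
[[-0.112, -0.994, -0.016], [-0.974, 0.113, -0.198], [0.198, -0.006, -0.98]] [ 0.074  0.039 -0.041  1.522 -0.197 -1.379]
[-0.0004, 0.0003, 0.0016] [-0.34, 0.02, -0.2]
[0.0046, 0.0002, -0.0204] [-0.34, 0.02, -0.2]
[0.0043, -0.0648, -0.0201] [-0.34, 0.02, -0.2]
```

Emit:
servo_tool:
  series:
    - {"x": 0.002,"y": 0,"z": -0.008,"wx": 0,"wy": 0,"wz": 0,"claw": 0.0}
    - {"x": 0.003,"y": 0,"z": -0.016,"wx": 0,"wy": 0,"wz": 0,"claw": 0.0}
    - {"x": 0.004,"y": 0,"z": -0.023,"wx": 0,"wy": 0,"wz": 0,"claw": 0.0}
    - {"x": 0.004,"y": 0,"z": -0.023,"wx": 0,"wy": 0,"wz": 0,"claw": 0.0}

```text
t: 10.28
tool_pos: [0.546, 0.1257, 0.2933]
orientation: [[-0.112, -0.994, -0.017], [-0.974, 0.113, -0.198], [0.198, -0.006, -0.98]]
force: [0.4, 0.3, -2.3]
grip_width: 0.0092
```

```bash
python3 - <<'E'
from h import *
st(); snap('side','side12')
import cv2
a=cv2.imread('pics/side12.png')[130:250,260:400]; cv2.imwrite('pics/s12c.png',cv2.resize(a,None,fx=5,fy=5,interpolation=cv2.INTER_CUBIC))
E
```

```text
10.28 [0.546  0.1257 0.2933] [ 0.4  0.3 -2.3] 0.0092
[[-0.112, -0.994, -0.017], [-0.974, 0.113, -0.198], [0.198, -0.006, -0.98]] [ 0.075  0.041  0.004  1.566 -0.197 -1.378]
```

View pics/s12c.png

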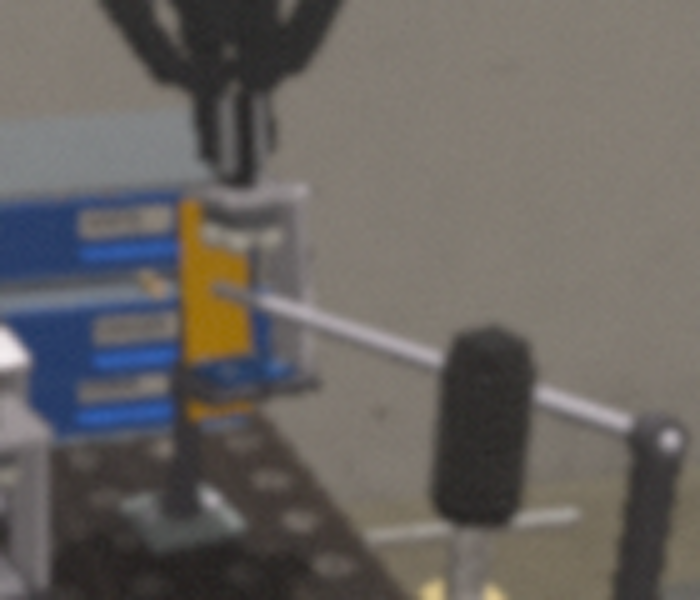

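Emit:
servo_tool:
  series:
    - {"x": 0,"y": -0.03,"z": 0,"wx": 0,"wy": 0,"wz": 0,"claw": 0.0}
    - {"x": 0.001,"y": -0.065,"z": 0,"wx": 0,"wy": 0,"wz": 0,"claw": 0.0}
    - {"x": 0.001,"y": -0.067,"z": 0,"wx": 0,"wy": 0,"wz": 0,"claw": 0.0}
    - {"x": 0.001,"y": -0.067,"z": 0,"wx": 0,"wy": 0,"wz": 0,"claw": 0.0}
    - {"x": 0.02,"y": -0.067,"z": -0.035,"wx": 0,"wy": 0,"wz": 0,"claw": 0.0}
    - {"x": 0.05,"y": -0.067,"z": -0.07,"wx": 0,"wy": 0,"wz": 0,"claw": 0.0}
    - {"x": 0.08,"y": -0.067,"z": -0.105,"wx": 0,"wy": 0,"wz": 0,"claw": 0.0}
    - {"x": 0.1,"y": -0.067,"z": -0.13,"wx": 0,"wy": 0,"wz": 0,"claw": 0.0}
    - {"x": 0.12,"y": -0.067,"z": -0.15,"wx": 0,"wy": 0,"wz": 0,"claw": 0.0}
    - {"x": 0.12,"y": -0.067,"z": -0.15,"wx": 0,"wy": 0,"wz": 0,"claw": 0.0}

```text
t: 11.17
tool_pos: [0.6008, 0.0285, 0.4691]
orientation: [[-0.115, -0.993, -0.012], [-0.973, 0.115, -0.2], [0.2, -0.012, -0.98]]
force: [1.2, -0.7, -2.1]
grip_width: 0.009
```

```bash
python3 - <<'E'
from h import *
st(); snap('side','side13');snap('top','top13');snap('wrist','wrist13')
E
```

```text
11.17 [0.6008 0.0285 0.4691] [ 1.2 -0.7 -2.1] 0.009
[[-0.115, -0.993, -0.012], [-0.973, 0.115, -0.2], [0.2, -0.012, -0.98]] [-0.092  0.247  0.556  1.873 -0.202 -1.546]
```

View pics/top13.png

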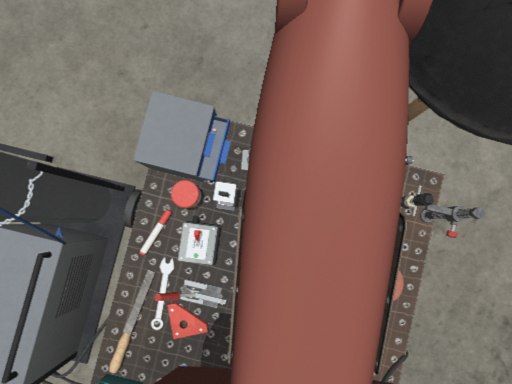

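View pics/wrist13.png

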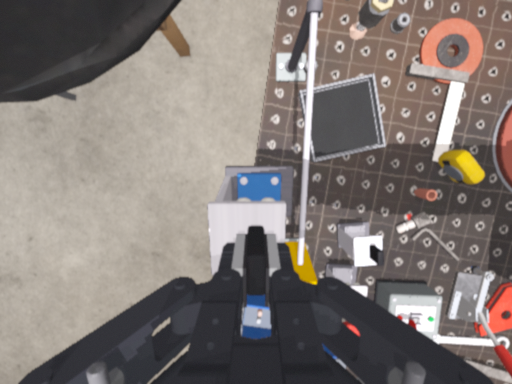

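```bash
python3 - <<'E'
from h import *
np.set_printoptions(suppress=True,precision=4)
w=load('wrist13')
q=face(w,[(301,94),(375,76),(384.5,145),(314,160)],.022); print(q,q.mean(0))
c=np.array([*q.mean(0),0.005])+[.003,.01,0]
_,R=track(0,0,0,sl=0)
print(c)
go(([.55,-.03,.47],cg(c,R)[1]),([c[0],c[1],.40],cg(c,R)[1]),cg(c,R,up=.001))
E
```

```text
[[ 0.4989 -0.1416]
 [ 0.3612 -0.1578]
 [ 0.3505 -0.0309]
 [ 0.4854 -0.0178]] [ 0.424  -0.0871]
[ 0.427  -0.0771  0.005 ]
[0.0671, 0.0439, 0.0049] [0.5, -11.44, -6.5]
[0.1128, 0.161, 0.0852] [0.5, -11.44, -6.5]
[0.0703, 0.1615, 0.295] [0.5, -11.44, -6.5]
```

Emit:
servo_tool:
  series:
    - {"x": 0.067,"y": 0.044,"z": 0.005,"wx": 0.5,"wy": -11.4,"wz": -6.5,"claw": 0.0}
    - {"x": 0.067,"y": 0.044,"z": 0.005,"wx": 0.5,"wy": -11.4,"wz": -6.5,"claw": 0.0}
    - {"x": 0.09,"y": 0.1,"z": 0.03,"wx": 0.5,"wy": -11.4,"wz": -6.5,"claw": 0.0}
    - {"x": 0.113,"y": 0.161,"z": 0.085,"wx": 0.5,"wy": -11.4,"wz": -6.5,"claw": 0.0}
    - {"x": 0.113,"y": 0.161,"z": 0.085,"wx": 0.5,"wy": -11.4,"wz": -6.5,"claw": 0.0}
    - {"x": 0.113,"y": 0.161,"z": 0.085,"wx": 0.5,"wy": -11.4,"wz": -6.5,"claw": 0.0}
    - {"x": 0.113,"y": 0.161,"z": 0.085,"wx": 0.5,"wy": -11.4,"wz": -6.5,"claw": 0.0}
    - {"x": 0.113,"y": 0.161,"z": 0.085,"wx": 0.5,"wy": -11.4,"wz": -6.5,"claw": 0.0}

```text
t: 11.98
tool_pos: [0.4261, -0.077, 0.3985]
orientation: [[-0.001, -1.0, -0.002], [-1.0, 0.001, 0.0], [-0.0, 0.002, -1.0]]
force: [0.3, 1.0, -3.0]
grip_width: 0.0094
```

```bash
python3 - <<'E'
from h import *
np.set_printoptions(suppress=True,precision=4)
st(); snap('side','side14');snap('wrist','wrist14')
E
```

```text
11.98 [ 0.4261 -0.077   0.3985] [ 0.3  1.  -3. ] 0.0094
[[-0.001, -1.0, -0.002], [-1.0, 0.001, 0.0], [-0.0, 0.002, -1.0]] [-0.482 -0.352 -0.15   1.775 -0.001 -2.053]
```

View pics/wrist14.png

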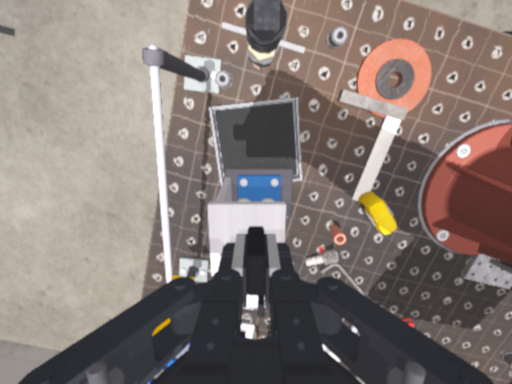

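View pics/side14.png

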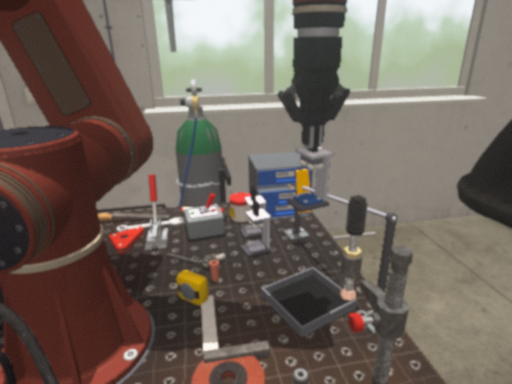

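```bash
python3 - <<'E'
from h import *
np.set_printoptions(suppress=True,precision=4)
w=load('wrist14')
q=face(w,[(210,108),(298,98),(300,180)],.022); print(q,(q[0]+q[2])/2)
E
```

```text
[[ 0.4978 -0.147 ]
 [ 0.3608 -0.162 ]
 [ 0.3506 -0.03  ]] [ 0.4242 -0.0885]
```

Tray is unmoved. Descend straight: 0.3985 → 0.188.

Emit:
servo_tool:
  series:
    - {"x": 0,"y": 0,"z": 0.04,"wx": 0,"wy": 0,"wz": 0,"claw": 0.0}
    - {"x": 0,"y": 0,"z": 0.08,"wx": 0,"wy": 0,"wz": 0,"claw": 0.0}
    - {"x": 0,"y": 0,"z": 0.12,"wx": 0,"wy": 0,"wz": 0,"claw": 0.0}
    - {"x": 0,"y": 0,"z": 0.155,"wx": 0,"wy": 0,"wz": 0,"claw": 0.0}
    - {"x": 0,"y": 0,"z": 0.18,"wx": 0,"wy": 0,"wz": 0,"claw": 0.0}
    - {"x": 0,"y": 0,"z": 0.195,"wx": 0,"wy": 0,"wz": 0,"claw": 0.0}
    - {"x": 0,"y": 0,"z": 0.203,"wx": 0,"wy": 0,"wz": 0,"claw": 0.0}
    - {"x": 0,"y": 0,"z": 0.207,"wx": 0,"wy": 0,"wz": 0,"claw": 0.0}
    - {"x": 0,"y": 0,"z": 0.209,"wx": 0,"wy": 0,"wz": 0,"claw": 0.0}
    - {"x": 0,"y": 0,"z": 0.209,"wx": 0,"wy": 0,"wz": 0,"claw": 0.0}

```text
t: 12.92
tool_pos: [0.4281, -0.0781, 0.1928]
orientation: [[0.0, -1.0, 0.001], [-1.0, -0.0, -0.002], [0.002, -0.001, -1.0]]
force: [0.1, 0.1, -2.7]
grip_width: 0.0091
```

```bash
python3 - <<'E'
from h import *
st(); snap('side','side15')
import cv2
a=cv2.imread('pics/side15.png')[150:350,220:420]; cv2.imwrite('pics/s15c.png',cv2.resize(a,None,fx=3,fy=3,interpolation=cv2.INTER_CUBIC))
E
```

```text
12.92 [ 0.4281 -0.0781  0.1928] [ 0.1  0.1 -2.7] 0.0091
[[0.0, -1.0, 0.001], [-1.0, -0.0, -0.002], [0.002, -0.001, -1.0]] [-4.820e-01 -4.150e-01 -5.750e-01  1.409e+00 -1.000e-03 -2.054e+00]
```

View pics/s15c.png

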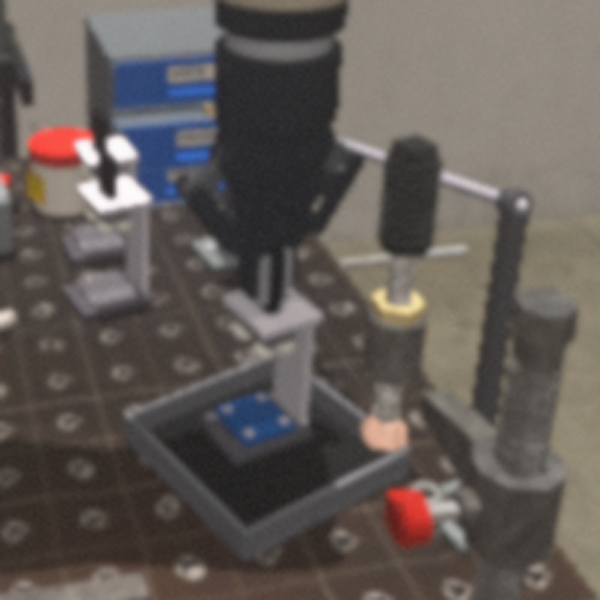

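Emit:
servo_tool:
  series:
    - {"x": 0,"y": 0,"z": 0.002,"wx": 0,"wy": 0,"wz": 0,"claw": 0.0}
    - {"x": 0,"y": 0,"z": 0.004,"wx": 0,"wy": 0,"wz": 0,"claw": 0.0}
    - {"x": 0,"y": 0,"z": 0.005,"wx": 0,"wy": 0,"wz": 0,"claw": 0.0}
    - {"x": 0,"y": 0,"z": 0.005,"wx": 0,"wy": 0,"wz": 0,"claw": 0.0}
    - {"x": 0,"y": 0,"z": 0.005,"wx": 0,"wy": 0,"wz": 0,"claw": 0.0}

```text
t: 13.38
tool_pos: [0.4274, -0.0781, 0.1871]
orientation: [[-0.0, -1.0, 0.001], [-1.0, 0.0, -0.001], [0.001, -0.001, -1.0]]
force: [-0.5, 0.6, -2.7]
grip_width: 0.0092
```

Emit:
servo_tool:
  series:
    - {"x": 0,"y": 0,"z": 0.001,"wx": 0,"wy": 0,"wz": 0,"claw": 0.0}
    - {"x": 0,"y": 0,"z": 0.001,"wx": 0,"wy": 0,"wz": 0,"claw": 0.0}
    - {"x": 0,"y": 0,"z": 0.001,"wx": 0,"wy": 0,"wz": 0,"claw": 0.0}

```text
t: 13.63
tool_pos: [0.4277, -0.0782, 0.1864]
orientation: [[-0.0, -1.0, 0.001], [-1.0, 0.0, -0.002], [0.002, -0.001, -1.0]]
force: [0.6, -0.6, 2.0]
grip_width: 0.0092
```

Contact (2 N + weight). Release and rise.

Emit:
servo_tool:
  series:
    - {"x": 0,"y": 0,"z": 0,"wx": 0,"wy": 0,"wz": 0,"claw": 0.02}
    - {"x": 0,"y": 0,"z": 0,"wx": 0,"wy": 0,"wz": 0,"claw": 0.04}
    - {"x": 0,"y": 0,"z": 0,"wx": 0,"wy": 0,"wz": 0,"claw": 0.05}
    - {"x": 0,"y": 0,"z": 0,"wx": 0,"wy": 0,"wz": 0,"claw": 0.05}
    - {"x": 0,"y": 0,"z": -0.03,"wx": 0,"wy": 0,"wz": 0,"claw": 0.05}
    - {"x": 0,"y": 0,"z": -0.07,"wx": 0,"wy": 0,"wz": 0,"claw": 0.05}
    - {"x": 0,"y": 0,"z": -0.11,"wx": 0,"wy": 0,"wz": 0,"claw": 0.05}
    - {"x": 0,"y": 0,"z": -0.15,"wx": 0,"wy": 0,"wz": 0,"claw": 0.05}
    - {"x": 0,"y": 0,"z": -0.15,"wx": 0,"wy": 0,"wz": 0,"claw": 0.05}

```text
t: 14.38
tool_pos: [0.4288, -0.0786, 0.3438]
orientation: [[-0.0, -1.0, 0.009], [-1.0, 0.0, -0.006], [0.006, -0.009, -1.0]]
force: [1.4, -0.3, 0.9]
grip_width: 0.0498
```

```bash
python3 - <<'E'
from h import *
s=st(); snap('side','side16'); snap('wrist','wrist16')
import cv2
a=cv2.imread('pics/side16.png')[150:350,220:420]; cv2.imwrite('pics/s16c.png',cv2.resize(a,None,fx=3,fy=3,interpolation=cv2.INTER_CUBIC))
# fresh estimates
w=load('wrist9')
cv2.imwrite('pics/w9c.png',cv2.resize(w['frame'][90:205,195:305],None,fx=5.2,fy=5.2,interpolation=cv2.INTER_CUBIC))
E
```

```text
14.38 [ 0.4288 -0.0786  0.3438] [ 1.4 -0.3  0.9] 0.0498
[[-0.0, -1.0, 0.009], [-1.0, 0.0, -0.006], [0.006, -0.009, -1.0]] [-4.830e-01 -3.960e-01 -2.850e-01  1.670e+00 -1.000e-03 -2.053e+00]
```

View pics/s16c.png

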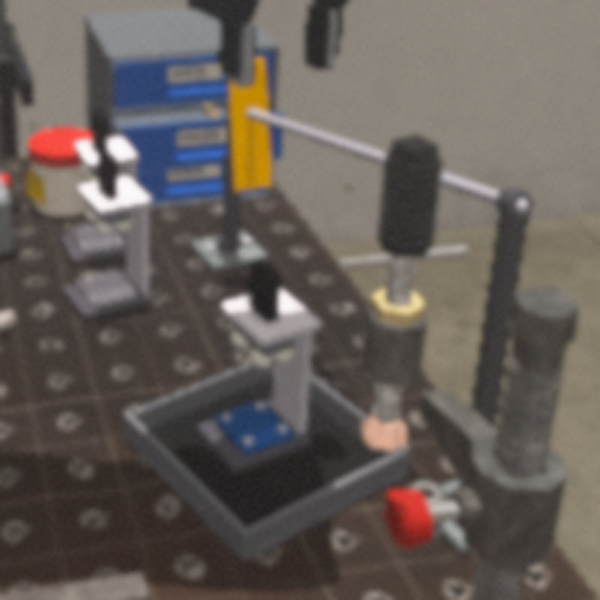

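View pics/w9c.png

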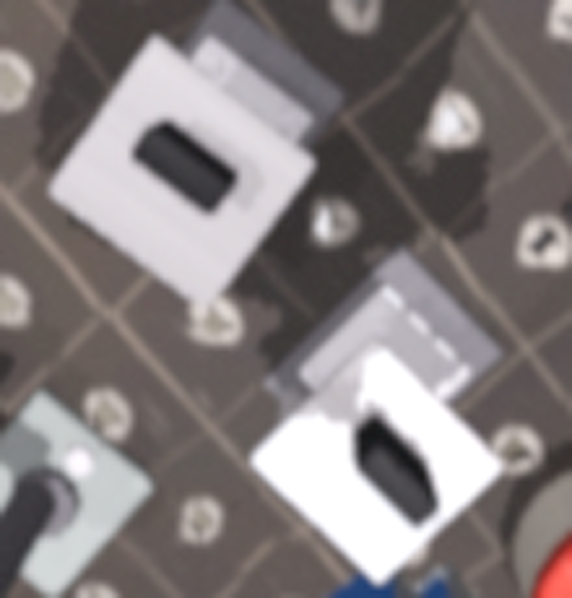

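```bash
python3 - <<'E'
from h import *
np.set_printoptions(suppress=True,precision=4)
w=load('wrist9'); C=lambda u,v:px(u,v,5.2,195,90)
for n,pts in (('B',[(155,35),(315,160),(210,305),(50,185)]),('A',[(378,345),(500,465),(378,585),(250,462)])):
    q=face(w,[C(*p) for p in pts],.102); print(n,q.mean(0)); print(q)
    for i in range(4):
        e=q[(i+1)%4]-q[i]; print(round(np.linalg.norm(e),4),(np.degrees(np.arctan2(e[1],e[0]))+45)%90-45)
E
```

```text
B [0.4227 0.1423]
[[0.3993 0.1187]
 [0.4009 0.1675]
 [0.4462 0.1664]
 [0.4444 0.1167]]
0.0488 -1.8555366989911874
0.0453 -1.4769620648161776
0.0497 -2.1224081769277916
0.0451 -2.6186145594563186
A [0.4563 0.2269]
[[0.4296 0.2079]
 [0.437  0.2538]
 [0.4837 0.2474]
 [0.475  0.1986]]
0.0464 -9.14367288468928
0.0471 -7.815891096820231
0.0495 -10.085758227781398
0.0464 -11.595862333393086
```

```bash
cat >> h.py <<'E'
def stand(x,y,yawdeg,z=0): return track(x,y,np.radians(yawdeg),z,0)
FB=(.4175,.1435,-2.2); FA=(.450,.228,-9)
E
python3 - <<'E'
from h import *
s=st(); go(cg(*stand(*FB),up=.12),cg(*stand(*FB),up=.002))
E
```

```text
14.48 [ 0.428  -0.0783  0.3377] [ 0.3 -0.5 -0.6] 0.05
[[-0.0, -1.0, 0.003], [-1.0, 0.0, -0.003], [0.003, -0.003, -1.0]] [-4.830e-01 -3.940e-01 -2.950e-01  1.665e+00 -1.000e-03 -2.053e+00]
[-0.2219, 0.0107, 0.0371] [-0.2, -0.16, 2.19]
[-0.2222, 0.0111, 0.1551] [-0.2, -0.16, 2.19]
```

Emit:
servo_tool:
  series:
    - {"x": -0.222,"y": 0.011,"z": 0.037,"wx": -0.2,"wy": -0.2,"wz": 2.2,"claw": 0.06}
    - {"x": -0.222,"y": 0.011,"z": 0.037,"wx": -0.2,"wy": -0.2,"wz": 2.2,"claw": 0.06}
    - {"x": -0.222,"y": 0.011,"z": 0.037,"wx": -0.2,"wy": -0.2,"wz": 2.2,"claw": 0.06}
    - {"x": -0.222,"y": 0.011,"z": 0.037,"wx": -0.2,"wy": -0.2,"wz": 2.2,"claw": 0.06}
    - {"x": -0.222,"y": 0.011,"z": 0.037,"wx": -0.2,"wy": -0.2,"wz": 2.2,"claw": 0.06}
    - {"x": -0.222,"y": 0.011,"z": 0.037,"wx": -0.2,"wy": -0.2,"wz": 2.2,"claw": 0.06}
    - {"x": -0.222,"y": 0.011,"z": 0.037,"wx": -0.2,"wy": -0.2,"wz": 2.2,"claw": 0.06}
    - {"x": -0.222,"y": 0.011,"z": 0.037,"wx": -0.2,"wy": -0.2,"wz": 2.2,"claw": 0.06}

```text
t: 15.15
tool_pos: [0.4156, 0.1448, 0.2971]
orientation: [[-0.036, -0.999, -0.006], [-0.999, 0.036, 0.002], [-0.002, 0.006, -1.0]]
force: [-0.4, -0.2, -0.4]
grip_width: 0.0597
```

```bash
python3 - <<'E'
from h import *
s=st(); w=snap('wrist','wrist17'); go(cg(*stand(*FB),up=.12),cg(*stand(*FB),up=.002))
c,R=stand(*FB)
print([proj(w,c+R@np.array(k)).round(1) for k in ([0,0.012,.138],[0,-0.012,.138],[.029,.025,.102],[.029,-.025,.102],[-.02,.025,.102],[-.02,-.025,.102])])
E
```

```text
15.15 [0.4156 0.1448 0.2971] [-0.4 -0.2 -0.4] 0.0597
[[-0.036, -0.999, -0.006], [-0.999, 0.036, 0.002], [-0.002, 0.006, -1.0]] [ 0.035 -0.386 -0.363  1.599  0.002 -1.5  ]
[0.0004, -0.0016, -0.0024] [0.27, 0.1, 0.05]
[0.0006, -0.0021, 0.1156] [0.27, 0.1, 0.05]
[array([251.8, 208.7]), array([251.8, 183.2]), array([224.2, 207. ]), array([222.5, 159.7]), array([271.3, 207.1]), array([272.5, 159.8])]
```

View pics/wrist17.png

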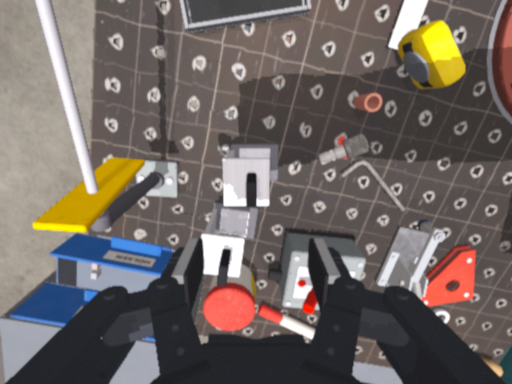

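Emit:
servo_tool:
  series:
    - {"x": 0,"y": -0.002,"z": 0.04,"wx": 0.2,"wy": 0,"wz": 0,"claw": 0.06}
    - {"x": 0,"y": -0.002,"z": 0.075,"wx": 0.2,"wy": 0,"wz": 0,"claw": 0.06}
    - {"x": 0,"y": -0.002,"z": 0.1,"wx": 0.2,"wy": 0,"wz": 0,"claw": 0.06}
    - {"x": 0,"y": -0.002,"z": 0.116,"wx": 0.2,"wy": 0,"wz": 0,"claw": 0.06}
    - {"x": 0,"y": -0.002,"z": 0.116,"wx": 0.2,"wy": 0,"wz": 0,"claw": 0.06}
    - {"x": 0,"y": -0.002,"z": 0.116,"wx": 0.2,"wy": 0,"wz": 0,"claw": 0.03}
    - {"x": 0,"y": -0.002,"z": 0.117,"wx": 0.2,"wy": 0,"wz": 0,"claw": 0.0}
    - {"x": 0,"y": -0.002,"z": 0.117,"wx": 0.2,"wy": 0,"wz": 0,"claw": 0.0}
    - {"x": 0,"y": -0.002,"z": 0.117,"wx": 0.2,"wy": 0,"wz": 0,"claw": 0.0}
    - {"x": 0,"y": -0.002,"z": 0.117,"wx": 0.2,"wy": 0,"wz": 0,"claw": 0.0}

```text
t: 16.03
tool_pos: [0.4189, 0.1442, 0.1832]
orientation: [[-0.039, -0.999, 0.003], [-0.999, 0.039, 0.002], [-0.002, -0.003, -1.0]]
force: [0.8, -0.9, 3.8]
grip_width: 0.0093
```

```bash
python3 - <<'E'
from h import *
s=st(); w=snap('wrist','wrist18'); snap('side','side18');go(cg(*stand(*FB)))
E
```

```text
16.03 [0.4189 0.1442 0.1832] [ 0.8 -0.9  3.8] 0.0093
[[-0.039, -0.999, 0.003], [-0.999, 0.039, 0.002], [-0.002, -0.003, -1.0]] [ 0.034 -0.387 -0.571  1.384  0.002 -1.499]
[0.0007, 0.0014, 0.0031] [-0.18, 0.12, -0.0]
```

View pics/wrist18.png

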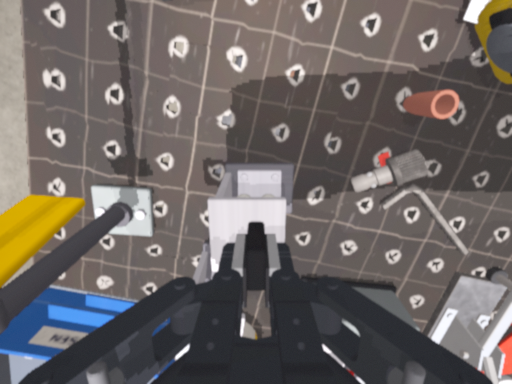

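```bash
python3 - <<'E'
from h import *
s=bot.sense();p,R=s['tool_pos'],s['orientation']
print(rel(p,R,[p[0],p[1],.455],R)); 
for k in [(.065,.165),(.065,.024),(0,.024),(0,0)]:
    q=cg(*hung(-.1,*k),zg=.129); print(k,np.round(q[0],4)); print(rel(p,R,*q))
E
```

```text
(array([-0.0006, -0.0009, -0.2719]), array([0., 0., 0.]))
(0.065, 0.165) [ 0.5897 -0.0679  0.4773]
(array([ 0.2048, -0.1797, -0.2941]), array([-0.59, 11.58,  4.15]))
(0.065, 0.024) [ 0.5866 -0.0958  0.3391]
(array([ 0.233 , -0.1773, -0.1559]), array([-0.59, 11.58,  4.15]))
(0, 0.024) [ 0.522  -0.0885  0.3391]
(array([ 0.2283, -0.1124, -0.1561]), array([-0.59, 11.58,  4.15]))
(0, 0) [ 0.5215 -0.0933  0.3156]
(array([ 0.2331, -0.112 , -0.1326]), array([-0.59, 11.58,  4.15]))
```

Emit:
servo_tool:
  series:
    - {"x": 0,"y": 0,"z": -0.03,"wx": 0,"wy": 0,"wz": 0,"claw": 0.0}
    - {"x": 0,"y": 0,"z": -0.07,"wx": 0,"wy": 0,"wz": 0,"claw": 0.0}
    - {"x": 0,"y": 0,"z": -0.11,"wx": 0,"wy": 0,"wz": 0,"claw": 0.0}
    - {"x": 0,"y": 0,"z": -0.15,"wx": 0,"wy": 0,"wz": 0,"claw": 0.0}
    - {"x": 0,"y": 0,"z": -0.19,"wx": 0,"wy": 0,"wz": 0,"claw": 0.0}
    - {"x": 0,"y": 0,"z": -0.225,"wx": 0,"wy": 0,"wz": 0,"claw": 0.0}
    - {"x": 0,"y": 0,"z": -0.25,"wx": 0,"wy": 0,"wz": 0,"claw": 0.0}
    - {"x": 0.205,"y": -0.18,"z": -0.294,"wx": -0.6,"wy": 11.6,"wz": 4.1,"claw": 0.0}
    - {"x": 0.205,"y": -0.18,"z": -0.294,"wx": -0.6,"wy": 11.6,"wz": 4.1,"claw": 0.0}
    - {"x": 0.205,"y": -0.18,"z": -0.294,"wx": -0.6,"wy": 11.6,"wz": 4.1,"claw": 0.0}

```text
t: 16.97
tool_pos: [0.4967, 0.0479, 0.4517]
orientation: [[-0.106, -0.994, -0.025], [-0.973, 0.109, -0.202], [0.204, 0.003, -0.979]]
force: [1.2, 0.9, -2.4]
grip_width: 0.0089
```

```bash
python3 - <<'E'
from h import *
s=st(); go(cg(*hung(-.1,.065,.165),zg=.129))
E
```

```text
16.97 [0.4967 0.0479 0.4517] [ 1.2  0.9 -2.4] 0.0089
[[-0.106, -0.994, -0.025], [-0.973, 0.109, -0.202], [0.204, 0.003, -0.979]] [-0.07  -0.074  0.183  1.839 -0.205 -1.531]
[0.1081, -0.1051, -0.004] [0.15, -0.31, 0.16]
```

Emit:
servo_tool:
  series:
    - {"x": 0.108,"y": -0.105,"z": -0.004,"wx": 0,"wy": -0.2,"wz": 0,"claw": 0.0}
    - {"x": 0.108,"y": -0.105,"z": -0.004,"wx": 0,"wy": -0.2,"wz": 0,"claw": 0.0}
    - {"x": 0.108,"y": -0.105,"z": -0.004,"wx": 0,"wy": -0.2,"wz": 0,"claw": 0.0}
    - {"x": 0.108,"y": -0.105,"z": -0.004,"wx": 0,"wy": -0.2,"wz": 0,"claw": 0.0}
    - {"x": 0.108,"y": -0.105,"z": -0.004,"wx": 0,"wy": -0.2,"wz": 0,"claw": 0.0}
    - {"x": 0.108,"y": -0.105,"z": -0.004,"wx": 0,"wy": -0.2,"wz": 0,"claw": 0.0}

```text
t: 17.47
tool_pos: [0.5892, -0.0693, 0.4753]
orientation: [[-0.109, -0.994, -0.027], [-0.975, 0.112, -0.193], [0.195, 0.005, -0.981]]
force: [0.0, 1.0, -3.4]
grip_width: 0.0087
```

```bash
python3 - <<'E'
from h import *
s=st(); go(cg(*hung(-.1,.065,.165),zg=.129),cg(*hung(-.1,.065,.024),zg=.129)); snap('side','side19'); snap('wrist','wrist19')
E
```

```text
17.47 [ 0.5892 -0.0693  0.4753] [ 0.   1.  -3.4] 0.0087
[[-0.109, -0.994, -0.027], [-0.975, 0.112, -0.193], [0.195, 0.005, -0.981]] [-0.261  0.206  0.521  1.862 -0.195 -1.722]
[-0.001, -0.0004, -0.0023] [0.29, 0.21, -0.0]
[-0.0005, -0.0011, 0.1387] [0.29, 0.21, -0.0]
```

View pics/side19.png

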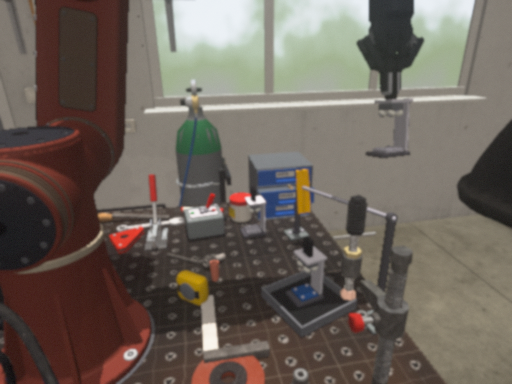

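View pics/wrist19.png

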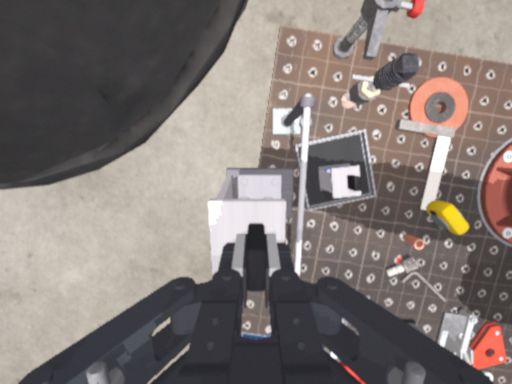

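```bash
python3 - <<'E'
from h import *
from scipy.optimize import least_squares
np.set_printoptions(suppress=True,precision=3)
t=load('top0'); w=load('wrist19'); w13=load('wrist13')
pt=[(377,20),(383,50),(400,88),(430,118),(470,140),(500,148)]
pw=[(246,5),(235,35),(215,68),(185,103),(150,135),(110,162),(60,182),(10,187)]
for h in (-.3,-.2,-.1,0,.05,.1,.2,.3):
    a=face(t,pt,h); b=face(w,pw,h)
    f=lambda p,q:np.hypot(*(q-p[:2]).T)-p[2]
    ra=least_squares(f,[1,-.4,.3],args=(a,)); rb=least_squares(f,[1,-.4,.3],args=(b,))
    r=least_squares(lambda p:np.r_[f(p,a),f(p,b)],[1,-.4,.3]); print(h,ra.x,rb.x,r.x,np.sqrt(np.mean(r.fun**2)))
sd=load('side0'); print(ray(sd,460,183),ray(sd,470,200))
E
```

```text
-0.3 [ 1.117 -0.798  0.493] [ 1.323 -0.996  0.877] [ 1.367 -0.99   0.847] 0.05982504163219734
-0.2 [ 1.063 -0.73   0.458] [ 1.237 -0.896  0.775] [ 1.255 -0.872  0.726] 0.048402541753484
-0.1 [ 1.01  -0.662  0.422] [ 1.15  -0.796  0.673] [ 1.148 -0.76   0.614] 0.03683450542431857
0 [ 0.957 -0.593  0.387] [ 1.064 -0.696  0.571] [ 1.048 -0.656  0.512] 0.025098540786034382
0.05 [ 0.93  -0.559  0.369] [ 1.021 -0.646  0.52 ] [ 1.002 -0.608  0.465] 0.019174881919000013
0.1 [ 0.903 -0.525  0.351] [ 0.978 -0.596  0.469] [ 0.958 -0.562  0.423] 0.013248013033474133
0.2 [ 0.85  -0.456  0.316] [ 0.891 -0.495  0.367] [ 0.879 -0.483  0.351] 0.003129044612619479
0.3 [ 0.796 -0.388  0.28 ] [ 0.805 -0.395  0.265] [ 0.823 -0.431  0.312] 0.011836586053159704
(array([ 0.087, -0.565,  0.485]), array([ 0.926,  0.585, -0.366])) (array([ 0.087, -0.565,  0.485]), array([ 0.943,  0.555, -0.411]))
```

Emit:
servo_tool:
  series:
    - {"x": 0,"y": -0.001,"z": 0.035,"wx": 0.3,"wy": 0.2,"wz": 0,"claw": 0.0}
    - {"x": 0,"y": -0.001,"z": 0.07,"wx": 0.3,"wy": 0.2,"wz": 0,"claw": 0.0}
    - {"x": 0,"y": -0.001,"z": 0.1,"wx": 0.3,"wy": 0.2,"wz": 0,"claw": 0.0}
    - {"x": 0,"y": -0.001,"z": 0.125,"wx": 0.3,"wy": 0.2,"wz": 0,"claw": 0.0}
    - {"x": 0,"y": -0.001,"z": 0.139,"wx": 0.3,"wy": 0.2,"wz": 0,"claw": 0.0}
    - {"x": 0,"y": -0.001,"z": 0.139,"wx": 0.3,"wy": 0.2,"wz": 0,"claw": 0.0}
    - {"x": 0,"y": -0.001,"z": 0.139,"wx": 0.3,"wy": 0.2,"wz": 0,"claw": 0.0}

```text
t: 18.15
tool_pos: [0.5854, -0.0941, 0.3404]
orientation: [[-0.106, -0.994, -0.02], [-0.974, 0.108, -0.198], [0.199, -0.002, -0.98]]
force: [1.0, -0.3, -2.3]
grip_width: 0.0093
```

```bash
python3 - <<'E'
from h import *
s=st(); go(cg(*hung(-.1,.065,.024),zg=.129),cg(*hung(-.1,.0,.024),zg=.129)); snap('side','side20'); snap('wrist','wrist20')
a=cv2.imread('pics/side20.png')[130:250,320:440]; cv2.imwrite('pics/s20c.png',cv2.resize(a,None,fx=5,fy=5,interpolation=cv2.INTER_CUBIC))
E
```

```text
18.15 [ 0.5854 -0.0941  0.3404] [ 1.  -0.3 -2.3] 0.0093
[[-0.106, -0.994, -0.02], [-0.974, 0.108, -0.198], [0.199, -0.002, -0.98]] [-0.303  0.073  0.122  1.579 -0.196 -1.769]
[0.0012, -0.0013, 0.0016] [-0.12, -0.01, 0.15]
[0.0011, 0.0637, 0.0014] [-0.12, -0.01, 0.15]
```

View pics/s20c.png

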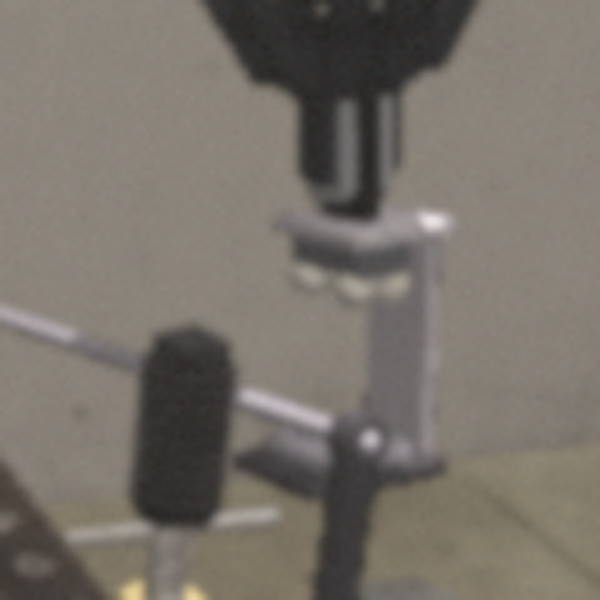

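View pics/wrist20.png

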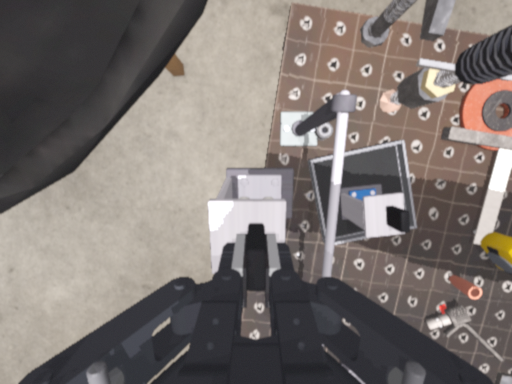

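Emit:
servo_tool:
  series:
    - {"x": 0.001,"y": 0.025,"z": 0.0,"wx": 0,"wy": 0,"wz": 0.1,"claw": 0.0}
    - {"x": 0.001,"y": 0.05,"z": 0.0,"wx": 0,"wy": 0,"wz": 0.1,"claw": 0.0}
    - {"x": 0.001,"y": 0.0637,"z": 0.0,"wx": 0,"wy": 0,"wz": 0.1,"claw": 0.0}
    - {"x": 0.001,"y": 0.0637,"z": 0.0,"wx": 0,"wy": 0,"wz": 0.1,"claw": 0.0}
    - {"x": 0.001,"y": 0.0637,"z": 0.0,"wx": 0,"wy": 0,"wz": 0.1,"claw": 0.0}

```text
t: 18.67
tool_pos: [0.523, -0.089, 0.3425]
orientation: [[-0.11, -0.994, -0.016], [-0.974, 0.111, -0.199], [0.2, -0.006, -0.98]]
force: [-0.5, -0.2, -2.4]
grip_width: 0.0087
```

```bash
python3 - <<'E'
from h import *
s=st(); go(cg(*hung(-.1,.0,.024),zg=.129),cg(*hung(-.1,.0,.0),zg=.129)); snap('side','side21'); snap('wrist','wrist21')
a=cv2.imread('pics/side21.png')[130:250,320:440]; cv2.imwrite('pics/s21c.png',cv2.resize(a,None,fx=5,fy=5,interpolation=cv2.INTER_CUBIC))
E
```

```text
18.67 [ 0.523  -0.089   0.3425] [-0.5 -0.2 -2.4] 0.0087
[[-0.11, -0.994, -0.016], [-0.974, 0.111, -0.199], [0.2, -0.006, -0.98]] [-0.329 -0.124 -0.068  1.577 -0.195 -1.793]
[-0.001, 0.0011, 0.0032] [-0.36, -0.07, -0.04]
[-0.001, 0.0012, 0.0272] [-0.36, -0.07, -0.04]
```

View pics/s21c.png

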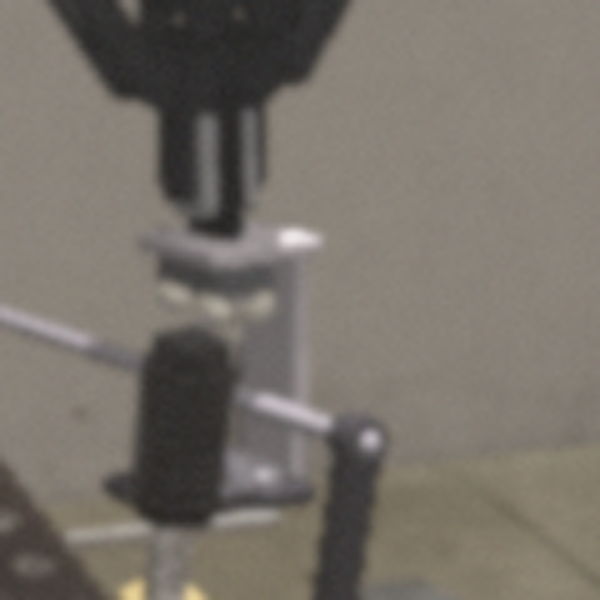

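View pics/wrist21.png

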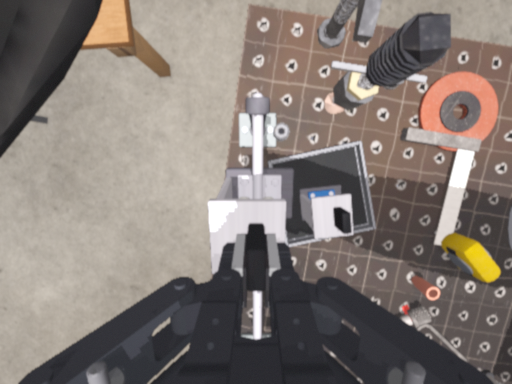

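Emit:
servo_tool:
  series:
    - {"x": -0.001,"y": 0.0016,"z": 0.008,"wx": -0.3,"wy": 0,"wz": 0,"claw": 0.0}
    - {"x": -0.001,"y": 0.0016,"z": 0.015,"wx": -0.3,"wy": 0,"wz": 0,"claw": 0.0}
    - {"x": -0.001,"y": 0.0016,"z": 0.02,"wx": -0.3,"wy": 0,"wz": 0,"claw": 0.0}
    - {"x": -0.001,"y": 0.0016,"z": 0.023,"wx": -0.3,"wy": 0,"wz": 0,"claw": 0.0}
    - {"x": -0.001,"y": 0.0016,"z": 0.025,"wx": -0.3,"wy": 0,"wz": 0,"claw": 0.0}
    - {"x": -0.001,"y": 0.0016,"z": 0.025,"wx": -0.3,"wy": 0,"wz": 0,"claw": 0.0}

```text
t: 19.27
tool_pos: [0.5217, -0.0933, 0.316]
orientation: [[-0.11, -0.994, -0.022], [-0.974, 0.112, -0.198], [0.199, -0.0, -0.98]]
force: [4.5, -0.4, -1.0]
grip_width: 0.009
```

```bash
python3 - <<'E'
from h import *
s=st(); go(cg(*hung(-.1,.0,.0),zg=.129)); snap('side','side22')
a=cv2.imread('pics/side22.png')[130:250,320:440]; cv2.imwrite('pics/s22c.png',cv2.resize(a,None,fx=5,fy=5,interpolation=cv2.INTER_CUBIC))
E
```

```text
19.27 [ 0.5217 -0.0933  0.316 ] [ 4.5 -0.4 -1. ] 0.009
[[-0.11, -0.994, -0.022], [-0.974, 0.112, -0.198], [0.199, -0.0, -0.98]] [-0.338 -0.13  -0.122  1.533 -0.195 -1.801]
[-0.0001, 0.0002, 0.0004] [-0.02, -0.04, -0.04]
```

View pics/s22c.png

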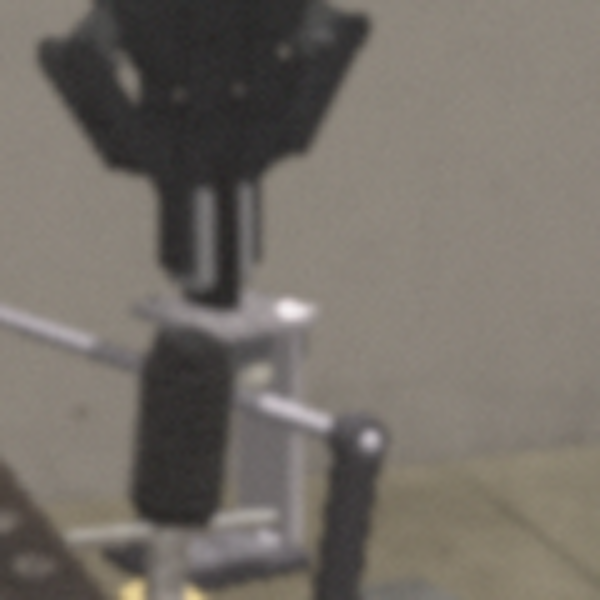

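Emit:
servo_tool:
  series:
    - {"x": 0,"y": -0.001,"z": 0.0,"wx": 0,"wy": 0,"wz": 0,"claw": 0.0}
    - {"x": 0,"y": -0.001,"z": 0.001,"wx": 0,"wy": 0,"wz": 0,"claw": 0.0}
    - {"x": 0,"y": -0.001,"z": 0.001,"wx": 0,"wy": 0,"wz": 0,"claw": 0.0}

```text
t: 19.57
tool_pos: [0.5223, -0.0935, 0.3155]
orientation: [[-0.11, -0.994, -0.023], [-0.974, 0.112, -0.198], [0.2, 0.0, -0.98]]
force: [3.8, 1.4, 6.0]
grip_width: 0.0094
```

Emit:
servo_tool:
  series:
    - {"x": 0,"y": 0,"z": 0,"wx": 0,"wy": 0,"wz": 0,"claw": 0.03}
    - {"x": 0,"y": 0,"z": 0,"wx": 0,"wy": 0,"wz": 0,"claw": 0.05}
    - {"x": 0,"y": 0,"z": 0,"wx": 0,"wy": 0,"wz": 0,"claw": 0.05}
    - {"x": 0,"y": 0,"z": -0.01,"wx": 0,"wy": 0,"wz": 0,"claw": 0.05}
    - {"x": 0,"y": 0,"z": -0.04,"wx": 0,"wy": 0,"wz": 0,"claw": 0.05}
    - {"x": 0,"y": 0,"z": -0.08,"wx": 0,"wy": 0,"wz": 0,"claw": 0.05}
    - {"x": 0,"y": 0,"z": -0.1,"wx": 0,"wy": 0,"wz": 0,"claw": 0.05}

```text
t: 20.15
tool_pos: [0.524, -0.073, 0.417]
orientation: [[-0.11, -0.994, -0.022], [-0.974, 0.112, -0.199], [0.2, -0.001, -0.98]]
force: [0.8, 0.1, 1.0]
grip_width: 0.05
```

```bash
python3 - <<'E'
from h import *
s=st(); snap('side','side23'); snap('wrist','wrist23'); go(([.45,.1,.40],down(-99)),cg(*stand(*FA),up=.12))
E
```

```text
20.15 [ 0.524 -0.073  0.417] [0.8 0.1 1. ] 0.05
[[-0.11, -0.994, -0.022], [-0.974, 0.112, -0.199], [0.2, -0.001, -0.98]] [-0.298 -0.07   0.121  1.723 -0.198 -1.761]
[-0.1639, 0.0937, -0.0159] [-0.47, -11.56, 2.57]
[-0.3086, 0.1083, 0.0565] [-0.47, -11.56, 2.57]
```

View pics/side23.png

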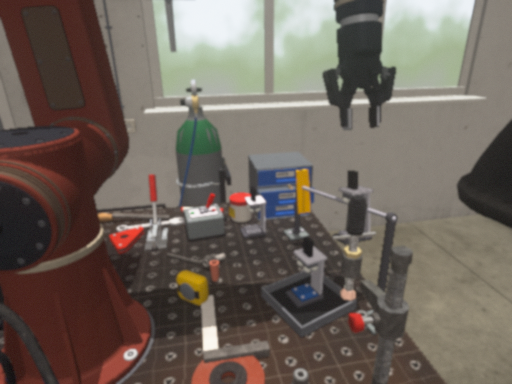

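View pics/wrist23.png

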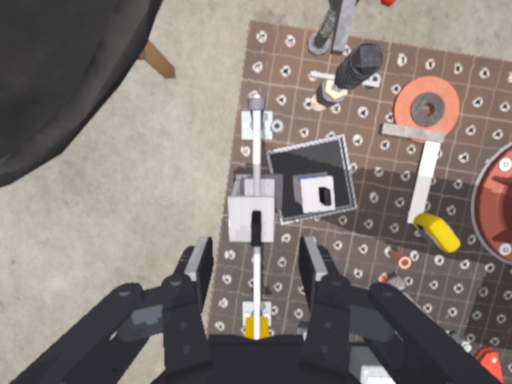

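Emit:
servo_tool:
  series:
    - {"x": -0.164,"y": 0.094,"z": -0.016,"wx": -0.5,"wy": -11.6,"wz": 2.6,"claw": 0.06}
    - {"x": -0.164,"y": 0.094,"z": -0.016,"wx": -0.5,"wy": -11.6,"wz": 2.6,"claw": 0.06}
    - {"x": -0.164,"y": 0.094,"z": -0.016,"wx": -0.5,"wy": -11.6,"wz": 2.6,"claw": 0.06}
    - {"x": -0.164,"y": 0.094,"z": -0.016,"wx": -0.5,"wy": -11.6,"wz": 2.6,"claw": 0.06}
    - {"x": -0.309,"y": 0.108,"z": 0.056,"wx": -0.5,"wy": -11.6,"wz": 2.6,"claw": 0.06}
    - {"x": -0.309,"y": 0.108,"z": 0.056,"wx": -0.5,"wy": -11.6,"wz": 2.6,"claw": 0.06}
    - {"x": -0.309,"y": 0.108,"z": 0.056,"wx": -0.5,"wy": -11.6,"wz": 2.6,"claw": 0.06}
    - {"x": -0.309,"y": 0.108,"z": 0.056,"wx": -0.5,"wy": -11.6,"wz": 2.6,"claw": 0.06}
    - {"x": -0.309,"y": 0.108,"z": 0.056,"wx": -0.5,"wy": -11.6,"wz": 2.6,"claw": 0.06}
    - {"x": -0.309,"y": 0.108,"z": 0.056,"wx": -0.5,"wy": -11.6,"wz": 2.6,"claw": 0.06}

```text
t: 21.08
tool_pos: [0.4475, 0.2304, 0.2936]
orientation: [[-0.154, -0.988, -0.011], [-0.988, 0.154, 0.002], [-0.0, 0.011, -1.0]]
force: [-0.6, 0.0, 0.0]
grip_width: 0.0601
```

```bash
python3 - <<'E'
from h import *
s=st(); w=snap('wrist','wrist24');snap('side','side24'); go(cg(*stand(*FA),up=.12),cg(*stand(*FA),up=.002))
c,R=stand(*FA)
print([proj(w,c+R@np.array(k)).round(1) for k in ([0,0.012,.138],[0,-0.012,.138],[.029,.025,.102],[.029,-.025,.102],[-.02,.025,.102],[-.02,-.025,.102])])
E
```

```text
21.08 [0.4475 0.2304 0.2936] [-0.6  0.   0. ] 0.0601
[[-0.154, -0.988, -0.011], [-0.988, 0.154, 0.002], [-0.0, 0.011, -1.0]] [ 0.213 -0.183 -0.202  1.562  0.004 -1.203]
[0.0, -0.0009, -0.0035] [0.42, 0.06, -0.01]
[0.0001, -0.0018, 0.1145] [0.42, 0.06, -0.01]
[array([249.8, 209.8]), array([249.7, 183.9]), array([221.9, 208. ]), array([220. , 160.1]), array([269.6, 208. ]), array([270.6, 160.2])]
```

View pics/wrist24.png

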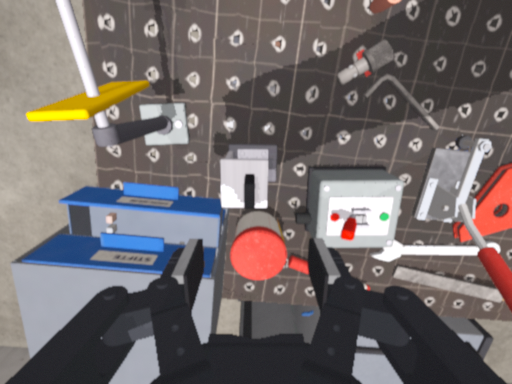

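View pics/side24.png

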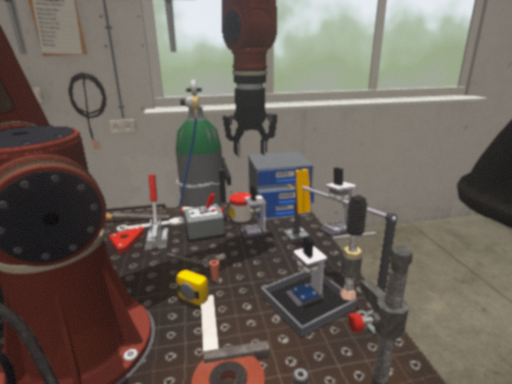

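```bash
python3 - <<'E'
from h import *
cv2.imwrite('pics/w24c.png',cv2.resize(load('wrist24')['frame'][130:350,0:240],None,fx=3.3,fy=2.7,interpolation=cv2.INTER_CUBIC))
cv2.imwrite('pics/t24c.png',cv2.resize(load('top1')['frame'][85:205,125:245],None,fx=5,fy=5,interpolation=cv2.INTER_CUBIC))
E
```

```text
(no output)
```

View pics/w24c.png

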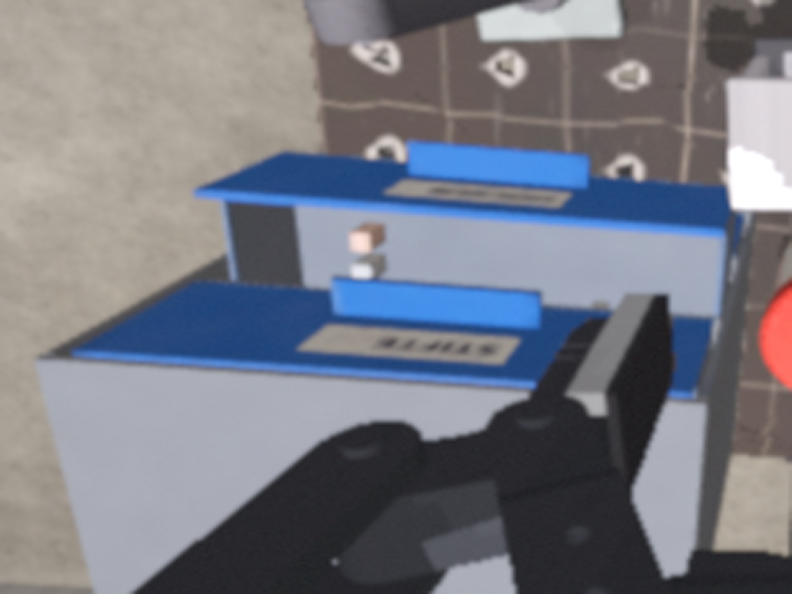

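View pics/t24c.png

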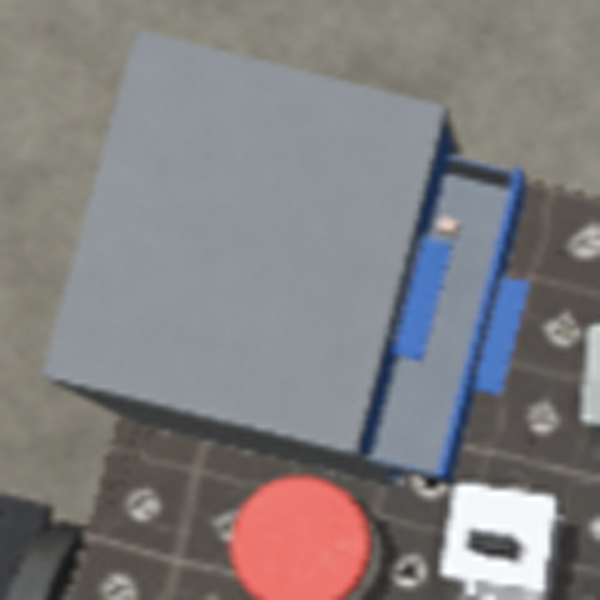

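```bash
python3 - <<'E'
from h import *
np.set_printoptions(suppress=True,precision=3)
w=load('wrist24');t=load('top1')
W=lambda u,v:((u+.5)/3.3-.5,(v+.5)/2.7-.5+130); T=lambda u,v:px(u,v,5,125,85)
print('cabinet top front near corner',tri((w,*W(705,400)),(t,*T(362,455))))
print('cab top front far',tri((w,*W(40,358)),(t,*T(447,108))))
print('open drawer front near top',tri((w,*W(725,228)),(t,*T(440,475))))
print('handle upper',tri((w,*W(540,292)),(t,*T(412,358))))
E
```

```text
cabinet top front near corner [0.489 0.284 0.168]
cab top front far [0.652 0.244 0.165]
open drawer front near top [0.486 0.256 0.099]
handle upper [0.543 0.266 0.116]
```

Emit:
servo_tool:
  series:
    - {"x": 0,"y": -0.0015,"z": 0.04,"wx": 0.4,"wy": 0,"wz": 0,"claw": 0.04}
    - {"x": 0,"y": -0.0015,"z": 0.075,"wx": 0.4,"wy": 0,"wz": 0,"claw": 0.04}
    - {"x": 0,"y": -0.0015,"z": 0.1,"wx": 0.4,"wy": 0,"wz": 0,"claw": 0.04}
    - {"x": 0,"y": -0.0015,"z": 0.114,"wx": 0.4,"wy": 0,"wz": 0,"claw": 0.04}
    - {"x": 0,"y": -0.0015,"z": 0.114,"wx": 0.4,"wy": 0,"wz": 0,"claw": 0.04}
    - {"x": 0,"y": -0.0015,"z": 0.114,"wx": 0.4,"wy": 0,"wz": 0,"claw": 0.03}
    - {"x": 0,"y": -0.0015,"z": 0.115,"wx": 0.4,"wy": 0,"wz": 0,"claw": 0.0}
    - {"x": 0,"y": -0.0015,"z": 0.115,"wx": 0.4,"wy": 0,"wz": 0,"claw": 0.0}
    - {"x": 0,"y": -0.0015,"z": 0.115,"wx": 0.4,"wy": 0,"wz": 0,"claw": 0.0}
    - {"x": 0,"y": -0.0015,"z": 0.115,"wx": 0.4,"wy": 0,"wz": 0,"claw": 0.0}

```text
t: 22.02
tool_pos: [0.4514, 0.2284, 0.1837]
orientation: [[-0.158, -0.987, 0.004], [-0.987, 0.158, 0.002], [-0.002, -0.004, -1.0]]
force: [1.1, -1.1, 7.6]
grip_width: 0.0089
```

```bash
python3 - <<'E'
from h import *
s=st(); w=snap('wrist','wrist25'); snap('top','top25');snap('side','side25')
p,R=s['tool_pos'],s['orientation']; zg=p[2]-.054; print(zg)
for k in [(.065,.165)]:
    q=cg(*hung(-.1,*k),zg=zg); print(k,np.round(q[0],4)); print(rel(p,R,[p[0]-.02,p[1]-.05,.44],R),rel(p,R,[.53,.03,.47],q[1]),rel(p,R,*q))
E
```

```text
22.02 [0.4514 0.2284 0.1837] [ 1.1 -1.1  7.6] 0.0089
[[-0.158, -0.987, 0.004], [-0.987, 0.158, 0.002], [-0.002, -0.004, -1.0]] [ 2.090e-01 -1.790e-01 -3.980e-01  1.348e+00  1.000e-03 -1.203e+00]
0.1297445205753143
(0.065, 0.165) [ 0.5898 -0.0678  0.4781]
(array([ 0.0519,  0.0108, -0.2564]), array([0., 0., 0.])) (array([ 0.1828, -0.1101, -0.2863]), array([ 0.03, 11.59, -2.71])) (array([ 0.2699, -0.1846, -0.2942]), array([ 0.03, 11.59, -2.71]))
```

View pics/wrist25.png

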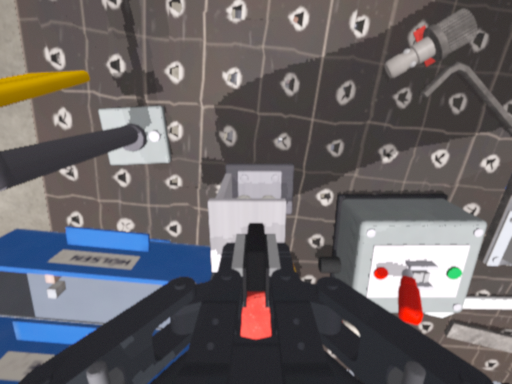

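View pics/side25.png

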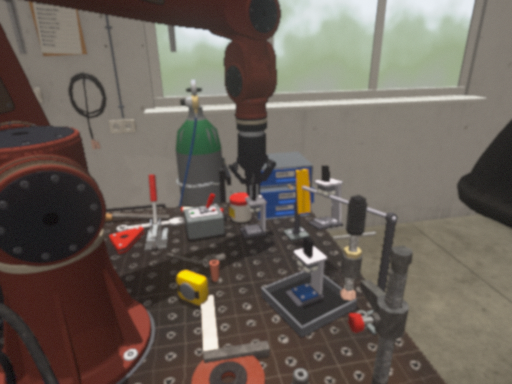

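Emit:
servo_tool:
  series:
    - {"x": 0,"y": 0,"z": -0.03,"wx": 0,"wy": 0,"wz": 0,"claw": 0.0}
    - {"x": 0,"y": 0,"z": -0.07,"wx": 0,"wy": 0,"wz": 0,"claw": 0.0}
    - {"x": 0,"y": 0,"z": -0.11,"wx": 0,"wy": 0,"wz": 0,"claw": 0.0}
    - {"x": 0,"y": 0,"z": -0.15,"wx": 0,"wy": 0,"wz": 0,"claw": 0.0}
    - {"x": 0,"y": 0,"z": -0.19,"wx": 0,"wy": 0,"wz": 0,"claw": 0.0}
    - {"x": 0,"y": 0,"z": -0.23,"wx": 0,"wy": 0,"wz": 0,"claw": 0.0}
    - {"x": 0.03,"y": 0,"z": -0.255,"wx": 0,"wy": 0,"wz": 0,"claw": 0.0}
    - {"x": 0.183,"y": -0.11,"z": -0.286,"wx": 0,"wy": 11.6,"wz": -2.7,"claw": 0.0}
    - {"x": 0.183,"y": -0.11,"z": -0.286,"wx": 0,"wy": 11.6,"wz": -2.7,"claw": 0.0}
    - {"x": 0.183,"y": -0.11,"z": -0.286,"wx": 0,"wy": 11.6,"wz": -2.7,"claw": 0.0}

```text
t: 23.0
tool_pos: [0.5009, 0.0875, 0.4575]
orientation: [[-0.104, -0.994, -0.026], [-0.973, 0.107, -0.202], [0.204, 0.004, -0.979]]
force: [1.8, 1.3, -3.0]
grip_width: 0.0091
```

```bash
python3 - <<'E'
from h import *
s=st(); go(cg(*hung(-.1,.065,.165),zg=.1297))
snap('side','side26')
E
```

```text
23.0 [0.5009 0.0875 0.4575] [ 1.8  1.3 -3. ] 0.0091
[[-0.104, -0.994, -0.026], [-0.973, 0.107, -0.202], [0.204, 0.004, -0.979]] [ 0.009 -0.021  0.245  1.866 -0.203 -1.452]
[0.1461, -0.1049, 0.009] [0.21, -0.3, 0.26]
```

View pics/side26.png

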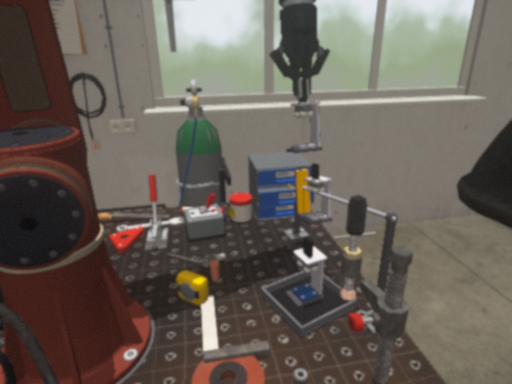

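Emit:
servo_tool:
  series:
    - {"x": 0.146,"y": -0.105,"z": 0.009,"wx": 0.2,"wy": -0.2,"wz": 0.2,"claw": 0.0}
    - {"x": 0.146,"y": -0.105,"z": 0.009,"wx": 0.2,"wy": -0.2,"wz": 0.2,"claw": 0.0}
    - {"x": 0.146,"y": -0.105,"z": 0.009,"wx": 0.2,"wy": -0.2,"wz": 0.2,"claw": 0.0}
    - {"x": 0.146,"y": -0.105,"z": 0.009,"wx": 0.2,"wy": -0.2,"wz": 0.2,"claw": 0.0}
    - {"x": 0.146,"y": -0.105,"z": 0.009,"wx": 0.2,"wy": -0.2,"wz": 0.2,"claw": 0.0}
    - {"x": 0.146,"y": -0.105,"z": 0.009,"wx": 0.2,"wy": -0.2,"wz": 0.2,"claw": 0.0}
    - {"x": 0.146,"y": -0.105,"z": 0.009,"wx": 0.2,"wy": -0.2,"wz": 0.2,"claw": 0.0}

```text
t: 23.63
tool_pos: [0.5889, -0.0683, 0.4761]
orientation: [[-0.113, -0.993, -0.024], [-0.974, 0.116, -0.194], [0.195, 0.001, -0.981]]
force: [-0.3, 0.8, -2.6]
grip_width: 0.0091
```

```bash
python3 - <<'E'
from h import *
s=st(); go(cg(*hung(-.1,.065,.165),zg=.1297),cg(*hung(-.1,.065,.024),zg=.1297)); snap('wrist','wrist27')
E
```

```text
23.63 [ 0.5889 -0.0683  0.4761] [-0.3  0.8 -2.6] 0.0091
[[-0.113, -0.993, -0.024], [-0.974, 0.116, -0.194], [0.195, 0.001, -0.981]] [-0.259  0.202  0.518  1.86  -0.195 -1.717]
[-0.0002, -0.0008, -0.002] [0.1, 0.2, -0.23]
[0.0003, -0.001, 0.139] [0.1, 0.2, -0.23]
```

View pics/wrist27.png

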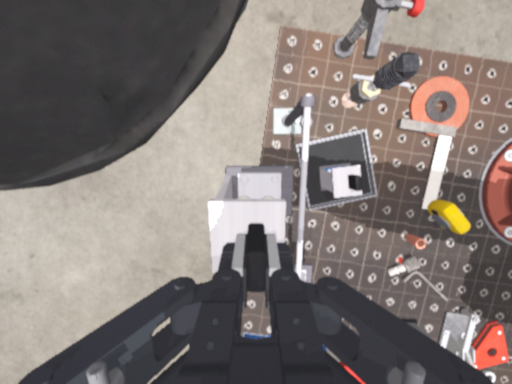

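Emit:
servo_tool:
  series:
    - {"x": 0,"y": -0.001,"z": 0.035,"wx": 0.1,"wy": 0.2,"wz": -0.2,"claw": 0.0}
    - {"x": 0,"y": -0.001,"z": 0.07,"wx": 0.1,"wy": 0.2,"wz": -0.2,"claw": 0.0}
    - {"x": 0,"y": -0.001,"z": 0.1,"wx": 0.1,"wy": 0.2,"wz": -0.2,"claw": 0.0}
    - {"x": 0,"y": -0.001,"z": 0.125,"wx": 0.1,"wy": 0.2,"wz": -0.2,"claw": 0.0}
    - {"x": 0,"y": -0.001,"z": 0.139,"wx": 0.1,"wy": 0.2,"wz": -0.2,"claw": 0.0}
    - {"x": 0,"y": -0.001,"z": 0.139,"wx": 0.1,"wy": 0.2,"wz": -0.2,"claw": 0.0}
    - {"x": 0,"y": -0.001,"z": 0.139,"wx": 0.1,"wy": 0.2,"wz": -0.2,"claw": 0.0}

```text
t: 24.27
tool_pos: [0.5861, -0.0935, 0.3403]
orientation: [[-0.107, -0.994, -0.022], [-0.974, 0.109, -0.198], [0.199, -0.0, -0.98]]
force: [1.0, -0.3, -2.3]
grip_width: 0.0088
```

```bash
python3 - <<'E'
from h import *
s=st(); go(cg(*hung(-.1,.065,.024),zg=.1297),cg(*hung(-.1,.0,.024),zg=.1297))
E
```

```text
24.27 [ 0.5861 -0.0935  0.3403] [ 1.  -0.3 -2.3] 0.0088
[[-0.107, -0.994, -0.022], [-0.974, 0.109, -0.198], [0.199, -0.0, -0.98]] [-0.301  0.076  0.125  1.581 -0.197 -1.767]
[0.0019, -0.0008, 0.0009] [-0.03, -0.02, 0.13]
[0.0018, 0.0642, 0.0008] [-0.03, -0.02, 0.13]
```

Emit:
servo_tool:
  series:
    - {"x": 0.002,"y": 0.025,"z": 0.0,"wx": 0,"wy": 0,"wz": 0.1,"claw": 0.0}
    - {"x": 0.002,"y": 0.05,"z": 0.0,"wx": 0,"wy": 0,"wz": 0.1,"claw": 0.0}
    - {"x": 0.002,"y": 0.0642,"z": 0.0,"wx": 0,"wy": 0,"wz": 0.1,"claw": 0.0}
    - {"x": 0.002,"y": 0.0642,"z": 0.0,"wx": 0,"wy": 0,"wz": 0.1,"claw": 0.0}
    - {"x": 0.002,"y": 0.0642,"z": 0.0,"wx": 0,"wy": 0,"wz": 0.1,"claw": 0.0}

```text
t: 24.68
tool_pos: [0.5229, -0.089, 0.343]
orientation: [[-0.11, -0.994, -0.017], [-0.974, 0.111, -0.199], [0.2, -0.005, -0.98]]
force: [-0.3, -0.3, -3.4]
grip_width: 0.0087
```

```bash
python3 - <<'E'
from h import *
s=st(); go(cg(*hung(-.1,.0,.024),zg=.1297),cg(*hung(-.1,.0,.0),zg=.1297)); snap('side','side28');snap('wrist','wrist28')
E
```

```text
24.68 [ 0.5229 -0.089   0.343 ] [-0.3 -0.3 -3.4] 0.0087
[[-0.11, -0.994, -0.017], [-0.974, 0.111, -0.199], [0.2, -0.005, -0.98]] [-0.329 -0.123 -0.066  1.579 -0.195 -1.793]
[-0.0011, 0.0009, 0.003] [-0.29, -0.08, -0.05]
[-0.0011, 0.001, 0.027] [-0.29, -0.08, -0.05]
```

View pics/wrist28.png

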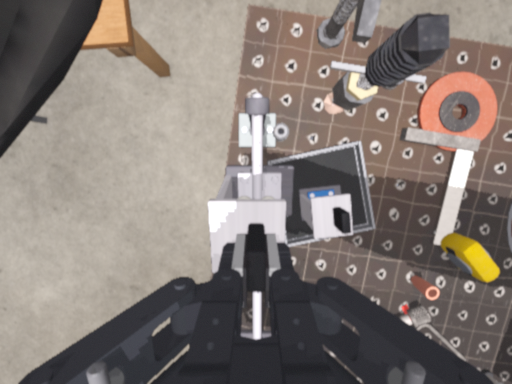

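View pics/side28.png

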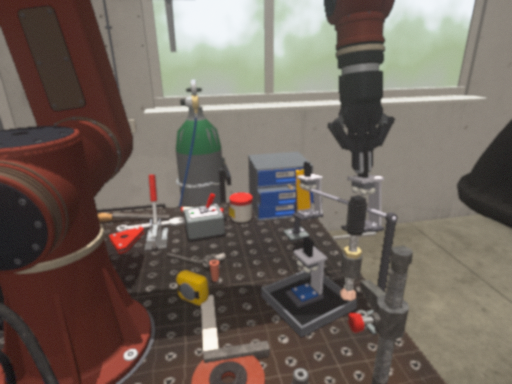

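Emit:
servo_tool:
  series:
    - {"x": -0.001,"y": 0.0006,"z": 0.008,"wx": -0.3,"wy": 0,"wz": 0,"claw": 0.0}
    - {"x": -0.001,"y": 0.0006,"z": 0.015,"wx": -0.3,"wy": 0,"wz": 0,"claw": 0.0}
    - {"x": -0.001,"y": 0.0006,"z": 0.02,"wx": -0.3,"wy": 0,"wz": 0,"claw": 0.0}
    - {"x": -0.001,"y": 0.0006,"z": 0.024,"wx": -0.3,"wy": 0,"wz": 0,"claw": 0.0}
    - {"x": -0.001,"y": 0.0006,"z": 0.026,"wx": -0.3,"wy": 0,"wz": 0,"claw": 0.0}
    - {"x": -0.001,"y": 0.0006,"z": 0.026,"wx": -0.3,"wy": 0,"wz": 0,"claw": 0.0}
    - {"x": -0.001,"y": 0.0006,"z": 0.026,"wx": -0.3,"wy": 0,"wz": 0,"claw": 0.0}

```text
t: 25.37
tool_pos: [0.5225, -0.0938, 0.3158]
orientation: [[-0.11, -0.994, -0.023], [-0.974, 0.113, -0.198], [0.2, 0.001, -0.98]]
force: [2.6, 2.2, 5.2]
grip_width: 0.0088
```

```bash
python3 - <<'E'
from h import *
s=st(); go(cg(*hung(-.1,.0,.0),zg=.1297))
E
```

```text
25.37 [ 0.5225 -0.0938  0.3158] [2.6 2.2 5.2] 0.0088
[[-0.11, -0.994, -0.023], [-0.974, 0.113, -0.198], [0.2, 0.001, -0.98]] [-0.338 -0.126 -0.118  1.534 -0.196 -1.8  ]
[-0.0005, 0.001, -0.0006] [0.06, -0.05, -0.07]
```

Seated. Release and rise.

Emit:
servo_tool:
  series:
    - {"x": 0,"y": 0,"z": 0,"wx": 0,"wy": 0,"wz": 0,"claw": 0.03}
    - {"x": 0,"y": 0,"z": 0,"wx": 0,"wy": 0,"wz": 0,"claw": 0.05}
    - {"x": 0,"y": 0,"z": 0,"wx": 0,"wy": 0,"wz": 0,"claw": 0.05}
    - {"x": 0,"y": 0,"z": -0.01,"wx": 0,"wy": 0,"wz": 0,"claw": 0.05}
    - {"x": 0,"y": 0,"z": -0.04,"wx": 0,"wy": 0,"wz": 0,"claw": 0.05}
    - {"x": 0,"y": 0,"z": -0.08,"wx": 0,"wy": 0,"wz": 0,"claw": 0.05}
    - {"x": 0,"y": 0,"z": -0.11,"wx": 0,"wy": 0,"wz": 0,"claw": 0.05}
    - {"x": 0,"y": 0,"z": -0.11,"wx": 0,"wy": 0,"wz": 0,"claw": 0.05}

```text
t: 26.03
tool_pos: [0.5251, -0.0713, 0.4298]
orientation: [[-0.111, -0.994, -0.018], [-0.973, 0.112, -0.2], [0.201, -0.004, -0.98]]
force: [0.6, 0.5, 1.1]
grip_width: 0.0497
```

```bash
python3 - <<'E'
from h import *
s=st(); snap('side','side29'); snap('wrist','wrist29'); go(([.46,.1,.41],down(230)),([.38,.26,.36],down(173.5)))
print(Ro.from_matrix(s['orientation'].T@down(171.3)).as_rotvec(degrees=True))
E
```

```text
26.03 [ 0.5251 -0.0713  0.4298] [0.6 0.5 1.1] 0.0497
[[-0.111, -0.994, -0.018], [-0.973, 0.112, -0.2], [0.201, -0.004, -0.98]] [-0.295 -0.06   0.154  1.744 -0.198 -1.757]
[-0.163, 0.0838, -0.0185] [-3.3, -11.22, 33.43]
[-0.32, 0.1813, 0.0007] [-9.0, -9.11, 89.72]
[-9.52501556 -8.76686678 91.8841239 ]
```

View pics/side29.png

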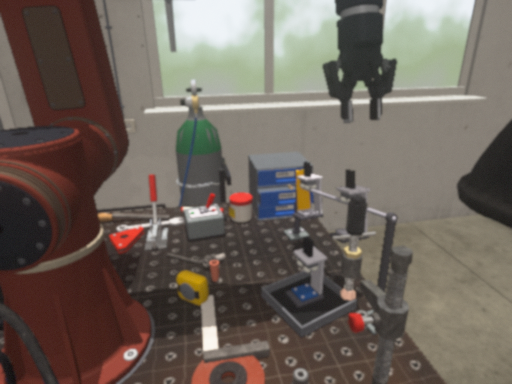

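Emit:
servo_tool:
  series:
    - {"x": -0.163,"y": 0.084,"z": -0.018,"wx": -3.3,"wy": -11.2,"wz": 33.4,"claw": 0.04}
    - {"x": -0.163,"y": 0.084,"z": -0.018,"wx": -3.3,"wy": -11.2,"wz": 33.4,"claw": 0.04}
    - {"x": -0.163,"y": 0.084,"z": -0.018,"wx": -3.3,"wy": -11.2,"wz": 33.4,"claw": 0.04}
    - {"x": -0.163,"y": 0.084,"z": -0.018,"wx": -3.3,"wy": -11.2,"wz": 33.4,"claw": 0.04}
    - {"x": -0.163,"y": 0.084,"z": -0.018,"wx": -3.3,"wy": -11.2,"wz": 33.4,"claw": 0.04}
    - {"x": -0.32,"y": 0.181,"z": 0.0,"wx": -9,"wy": -9.1,"wz": 89.7,"claw": 0.04}
    - {"x": -0.32,"y": 0.181,"z": 0.0,"wx": -9,"wy": -9.1,"wz": 89.7,"claw": 0.04}
    - {"x": -0.32,"y": 0.181,"z": 0.0,"wx": -9,"wy": -9.1,"wz": 89.7,"claw": 0.04}
    - {"x": -0.32,"y": 0.181,"z": 0.0,"wx": -9,"wy": -9.1,"wz": 89.7,"claw": 0.04}
    - {"x": -0.32,"y": 0.181,"z": 0.0,"wx": -9,"wy": -9.1,"wz": 89.7,"claw": 0.04}

```text
t: 26.97
tool_pos: [0.3807, 0.257, 0.3592]
orientation: [[-0.949, -0.315, -0.004], [-0.315, 0.949, 0.0], [0.004, 0.002, -1.0]]
force: [0.6, -0.0, 0.0]
grip_width: 0.0399
```

```bash
python3 - <<'E'
from h import *
s=st(); go(([.45,.24,.40],bp(.45,0)[1]),bp(.45,0,back=.06),bp(.45,0))
E
```

```text
26.97 [0.3807 0.257  0.3592] [ 0.6 -0.   0. ] 0.0399
[[-0.949, -0.315, -0.004], [-0.315, 0.949, 0.0], [0.004, 0.002, -1.0]] [ 0.307 -0.299 -0.18   1.693  0.002 -0.013]
[-0.0602, -0.0379, -0.0411] [-7.67, 31.79, 26.3]
[-0.0444, 0.0173, 0.1595] [-7.67, 31.79, 26.3]
[-0.0158, 0.0319, 0.2102] [-7.67, 31.79, 26.3]
```

Emit:
servo_tool:
  series:
    - {"x": -0.06,"y": -0.01,"z": 0.0,"wx": -7.7,"wy": 31.8,"wz": 26.3,"claw": 0.04}
    - {"x": -0.06,"y": -0.01,"z": 0.0,"wx": -7.7,"wy": 31.8,"wz": 26.3,"claw": 0.04}
    - {"x": -0.055,"y": 0.0,"z": 0.04,"wx": -7.7,"wy": 31.8,"wz": 26.3,"claw": 0.04}
    - {"x": -0.05,"y": 0.01,"z": 0.08,"wx": -7.7,"wy": 31.8,"wz": 26.3,"claw": 0.04}
    - {"x": -0.046,"y": 0.017,"z": 0.12,"wx": -7.7,"wy": 31.8,"wz": 26.3,"claw": 0.04}
    - {"x": -0.0444,"y": 0.0173,"z": 0.145,"wx": -7.7,"wy": 31.8,"wz": 26.3,"claw": 0.04}
    - {"x": -0.0444,"y": 0.0173,"z": 0.158,"wx": -7.7,"wy": 31.8,"wz": 26.3,"claw": 0.04}
    - {"x": -0.0444,"y": 0.0173,"z": 0.158,"wx": -7.7,"wy": 31.8,"wz": 26.3,"claw": 0.04}

```text
t: 27.63
tool_pos: [0.4165, 0.2853, 0.1967]
orientation: [[-0.826, 0.149, -0.543], [0.127, 0.989, 0.079], [0.549, -0.004, -0.836]]
force: [-0.2, -0.4, -0.0]
grip_width: 0.0401
```

```bash
python3 - <<'E'
from h import *
s=st(); go(bp(.45,0,back=.06),bp(.45,0)); snap('wrist','wrist30'); snap('side','side30')
E
```

```text
27.63 [0.4165 0.2853 0.1967] [-0.2 -0.4 -0. ] 0.0401
[[-0.826, 0.149, -0.543], [0.127, 0.989, 0.079], [0.549, -0.004, -0.836]] [0.242 0.362 0.091 1.846 0.208 0.334]
[0.0016, 0.0021, -0.0023] [-0.25, -0.63, -0.02]
[0.001, 0.0024, 0.0577] [-0.25, -0.63, -0.02]
```

View pics/wrist30.png

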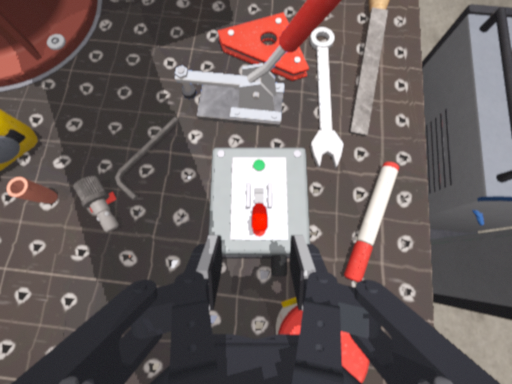

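View pics/side30.png

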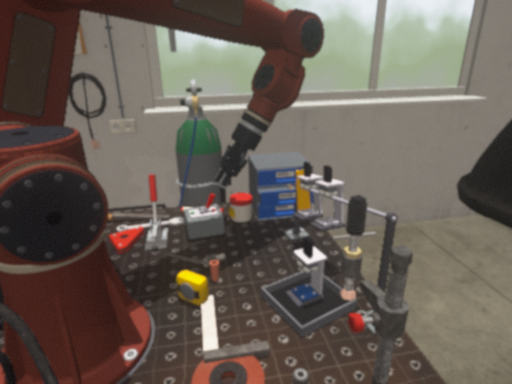

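Emit:
servo_tool:
  series:
    - {"x": 0.001,"y": 0.0024,"z": 0.025,"wx": -0.2,"wy": -0.6,"wz": 0,"claw": 0.04}
    - {"x": 0.001,"y": 0.0024,"z": 0.045,"wx": -0.2,"wy": -0.6,"wz": 0,"claw": 0.04}
    - {"x": 0.001,"y": 0.0024,"z": 0.058,"wx": -0.2,"wy": -0.6,"wz": 0,"claw": 0.04}
    - {"x": 0.001,"y": 0.0024,"z": 0.058,"wx": -0.2,"wy": -0.6,"wz": 0,"claw": 0.04}
    - {"x": 0.001,"y": 0.0024,"z": 0.058,"wx": -0.2,"wy": -0.6,"wz": 0,"claw": 0.04}
    - {"x": 0.001,"y": 0.0024,"z": 0.058,"wx": -0.2,"wy": -0.6,"wz": 0,"claw": 0.04}
    - {"x": 0.001,"y": 0.0024,"z": 0.058,"wx": -0.2,"wy": -0.6,"wz": 0,"claw": 0.04}
    - {"x": 0.001,"y": 0.0024,"z": 0.058,"wx": -0.2,"wy": -0.6,"wz": 0,"claw": 0.04}

```text
t: 28.4
tool_pos: [0.3878, 0.2938, 0.1555]
orientation: [[-0.84, 0.148, -0.521], [0.123, 0.989, 0.082], [0.528, 0.005, -0.849]]
force: [-0.3, 0.3, 0.4]
grip_width: 0.0399
```

```bash
python3 - <<'E'
from h import *
s=st(); go(bp(.45,0)); snap('wrist','wrist31'); snap('side','side31'); snap('top','top31')
a=cv2.imread('pics/side31.png')[140:250,270:410]; cv2.imwrite('pics/s31c.png',cv2.resize(a,None,fx=5,fy=5,interpolation=cv2.INTER_CUBIC))
E
```

```text
28.4 [0.3878 0.2938 0.1555] [-0.3  0.3  0.4] 0.0399
[[-0.84, 0.148, -0.521], [0.123, 0.989, 0.082], [0.528, 0.005, -0.849]] [ 0.27   0.297 -0.054  1.735  0.22   0.358]
[-0.0011, -0.002, 0.007] [0.13, 0.8, 0.34]
```

View pics/s31c.png

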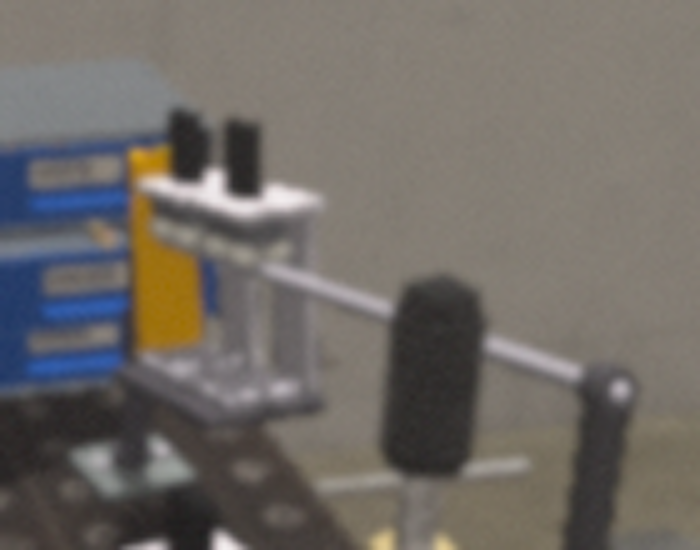

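View pics/wrist31.png

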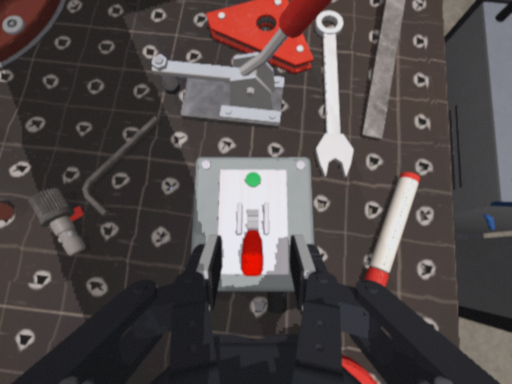

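View pics/top31.png

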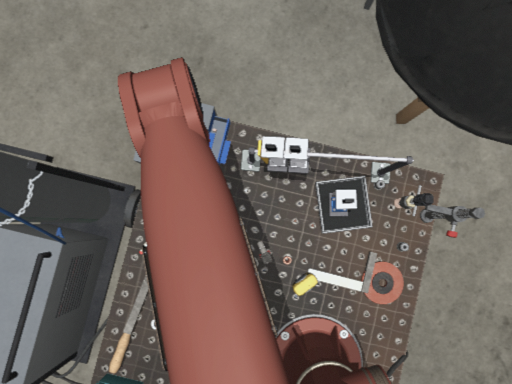

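```bash
python3 - <<'E'
from h import *
s=st(); print(s['joint_velocities']); go(bp(.45,0))
E
```

```text
28.55 [0.3873 0.2937 0.1547] [-0.1  0.  -0.1] 0.0399
[[-0.84, 0.148, -0.523], [0.123, 0.989, 0.082], [0.529, 0.004, -0.849]] [ 0.27   0.298 -0.055  1.735  0.22   0.358]
[ 0.00010112  0.00360828 -0.00582664 -0.000999   -0.00191514  0.0006732 ]
[-0.0011, -0.0018, 0.0061] [0.1, 0.71, 0.32]
```

Emit:
servo_tool:
  series:
    - {"x": -0.001,"y": -0.0018,"z": 0.003,"wx": 0,"wy": 0.6,"wz": 0.3,"claw": 0.04}
    - {"x": -0.001,"y": -0.0018,"z": 0.006,"wx": 0,"wy": 0.6,"wz": 0.3,"claw": 0.04}
    - {"x": -0.001,"y": -0.0018,"z": 0.006,"wx": 0,"wy": 0.6,"wz": 0.3,"claw": 0.04}
    - {"x": -0.001,"y": -0.0018,"z": 0.006,"wx": 0,"wy": 0.6,"wz": 0.3,"claw": 0.04}
    - {"x": -0.001,"y": -0.0018,"z": 0.006,"wx": 0,"wy": 0.6,"wz": 0.3,"claw": 0.04}

```text
t: 28.97
tool_pos: [0.3842, 0.2923, 0.1486]
orientation: [[-0.833, 0.152, -0.532], [0.127, 0.988, 0.083], [0.539, 0.001, -0.842]]
force: [0.2, 0.8, 0.6]
grip_width: 0.0399
```

```bash
python3 - <<'E'
from h import *
s=st(); go(bp(.45,0)); snap('wrist','wrist32')
E
```

```text
28.97 [0.3842 0.2923 0.1486] [0.2 0.8 0.6] 0.0399
[[-0.833, 0.152, -0.532], [0.127, 0.988, 0.083], [0.539, 0.001, -0.842]] [ 0.267  0.304 -0.063  1.732  0.222  0.359]
[-0.0003, 0.0001, -0.0006] [0.08, 0.06, 0.01]
```

View pics/wrist32.png

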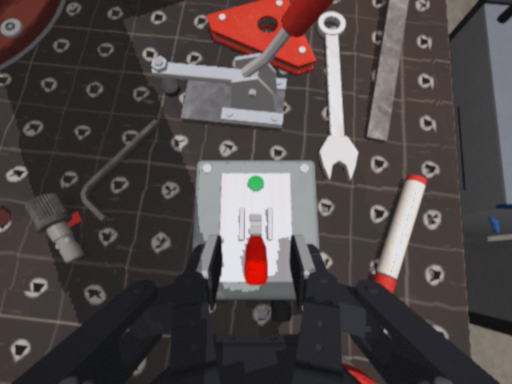

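Aligned on the nominal pose. Close.

Emit:
servo_tool:
  series:
    - {"x": 0,"y": 0,"z": 0,"wx": 0,"wy": 0,"wz": 0,"claw": 0.0}
    - {"x": 0,"y": 0,"z": 0,"wx": 0,"wy": 0,"wz": 0,"claw": 0.0}
    - {"x": 0,"y": 0,"z": 0,"wx": 0,"wy": 0,"wz": 0,"claw": 0.0}
    - {"x": 0,"y": 0,"z": 0,"wx": 0,"wy": 0,"wz": 0,"claw": 0.0}
    - {"x": 0,"y": 0,"z": 0,"wx": 0,"wy": 0,"wz": 0,"claw": 0.0}
    - {"x": 0,"y": 0,"z": 0,"wx": 0,"wy": 0,"wz": 0,"claw": 0.0}

```text
t: 29.52
tool_pos: [0.3844, 0.2923, 0.1489]
orientation: [[-0.833, 0.152, -0.532], [0.127, 0.988, 0.083], [0.538, 0.001, -0.843]]
force: [0.4, -0.9, 3.3]
grip_width: 0.011
```

```bash
python3 - <<'E'
from h import *
st()
p0,R0=bp(.45,0)
print(rel(p0,R0,*bp(.45,.010)))
E
```

```text
29.52 [0.3844 0.2923 0.1489] [ 0.4 -0.9  3.3] 0.011
[[-0.833, 0.152, -0.532], [0.127, 0.988, 0.083], [0.538, 0.001, -0.843]] [ 0.267  0.304 -0.063  1.732  0.222  0.359]
(array([ 0.0012,  0.    , -0.0099]), array([0., 0., 0.]))
```

Emit:
servo_tool:
  series:
    - {"x": 0.0004,"y": 0,"z": -0.0033,"wx": 0,"wy": 0,"wz": 0,"claw": 0.0}
    - {"x": 0.0008,"y": 0,"z": -0.0066,"wx": 0,"wy": 0,"wz": 0,"claw": 0.0}
    - {"x": 0.0012,"y": 0,"z": -0.01,"wx": 0,"wy": 0,"wz": 0,"claw": 0.0}
    - {"x": 0.0012,"y": 0,"z": -0.01,"wx": 0,"wy": 0,"wz": 0,"claw": 0.0}
    - {"x": 0.0012,"y": 0,"z": -0.01,"wx": 0,"wy": 0,"wz": 0,"claw": 0.0}
    - {"x": 0.0012,"y": 0,"z": -0.01,"wx": 0,"wy": 0,"wz": 0,"claw": 0.0}

```text
t: 30.02
tool_pos: [0.3885, 0.2916, 0.1576]
orientation: [[-0.833, 0.152, -0.532], [0.127, 0.988, 0.083], [0.539, 0.001, -0.842]]
force: [-2.0, 1.3, -5.2]
grip_width: 0.0109
```

```bash
python3 - <<'E'
from h import *
s=st(); d=s['tool_pos']-np.array([.3844,.2923,.1489]); print(np.linalg.norm(d))
p0,R0=s['tool_pos'],s['orientation']
b0,RB=bp(.45,.010)
for a in np.linspace(.45,-.46,11):
    d,w=rel(b0,RB,*bp(a,.010)); print(round(a,2),d,w)
E
```

```text
30.02 [0.3885 0.2916 0.1576] [-2.   1.3 -5.2] 0.0109
[[-0.833, 0.152, -0.532], [0.127, 0.988, 0.083], [0.539, 0.001, -0.842]] [ 0.264  0.307 -0.043  1.75   0.221  0.356]
0.009630209393785385
0.45 [0. 0. 0.] [0. 0. 0.]
0.36 [0.0116 0.     0.0013] [-0.   -5.21  0.  ]
0.27 [ 0.0231 -0.      0.0037] [ -0.   -10.43   0.  ]
0.18 [ 0.0343 -0.      0.0072] [ -0.   -15.64  -0.  ]
0.09 [ 0.0451 -0.      0.0116] [ -0.   -20.86   0.  ]
-0.0 [ 0.0555 -0.      0.017 ] [ -0.   -26.07   0.  ]
-0.1 [ 0.0654 -0.      0.0233] [ -0.   -31.28  -0.  ]
-0.19 [ 0.0746 -0.      0.0305] [ -0.  -36.5  -0. ]
-0.28 [ 0.0832 -0.      0.0385] [ -0.   -41.71   0.  ]
-0.37 [ 0.091  -0.      0.0473] [ -0.   -46.93   0.  ]
-0.46 [ 0.098  -0.      0.0567] [ -0.   -52.14  -0.  ]
```

Pulled 9.6 mm with about 5.7 N. Swing to the green side.

Emit:
servo_tool:
  series:
    - {"x": 0.0116,"y": 0,"z": 0.0013,"wx": 0,"wy": -5.21,"wz": 0,"claw": 0.0}
    - {"x": 0.0231,"y": 0,"z": 0.0037,"wx": 0,"wy": -10.43,"wz": 0,"claw": 0.0}
    - {"x": 0.0343,"y": 0,"z": 0.0072,"wx": 0,"wy": -15.64,"wz": 0,"claw": 0.0}
    - {"x": 0.0451,"y": 0,"z": 0.0116,"wx": 0,"wy": -20.86,"wz": 0,"claw": 0.0}
    - {"x": 0.0555,"y": 0,"z": 0.017,"wx": 0,"wy": -26.07,"wz": 0,"claw": 0.0}
    - {"x": 0.0654,"y": 0,"z": 0.0233,"wx": 0,"wy": -31.28,"wz": 0,"claw": 0.0}
    - {"x": 0.0746,"y": 0,"z": 0.0305,"wx": 0,"wy": -36.5,"wz": 0,"claw": 0.0}
    - {"x": 0.0832,"y": 0,"z": 0.0385,"wx": 0,"wy": -41.71,"wz": 0,"claw": 0.0}
    - {"x": 0.091,"y": 0,"z": 0.0473,"wx": 0,"wy": -46.93,"wz": 0,"claw": 0.0}
    - {"x": 0.098,"y": 0,"z": 0.0567,"wx": 0,"wy": -52.14,"wz": 0,"claw": 0.0}

```text
t: 30.85
tool_pos: [0.2765, 0.3088, 0.1631]
orientation: [[-0.929, 0.153, 0.336], [0.145, 0.988, -0.049], [-0.339, 0.003, -0.941]]
force: [6.4, -0.8, -3.6]
grip_width: 0.0107
```

```bash
python3 - <<'E'
from h import *
s=st(); go(bp(-.45,0.01),bp(-.45,0)); snap('wrist','wrist33');st();go(bp(-.45,0.01))
E
```

```text
30.85 [0.2765 0.3088 0.1631] [ 6.4 -0.8 -3.6] 0.0107
[[-0.929, 0.153, 0.336], [0.145, 0.988, -0.049], [-0.339, 0.003, -0.941]] [ 0.664 -0.756 -0.887  1.195 -0.248  0.787]
[-0.002, 0.0001, 0.0001] [0.13, 0.93, -0.14]
[-0.003, 0.0001, 0.0101] [0.13, 0.93, -0.14]
30.9 [0.2751 0.3088 0.1619] [20.9 -0.7  2.5] 0.0107
[[-0.927, 0.152, 0.343], [0.143, 0.988, -0.051], [-0.346, 0.002, -0.938]] [ 0.67  -0.763 -0.895  1.192 -0.255  0.79 ]
[-0.0037, 0.0003, -0.0004] [0.09, 1.36, -0.04]
```

View pics/wrist33.png

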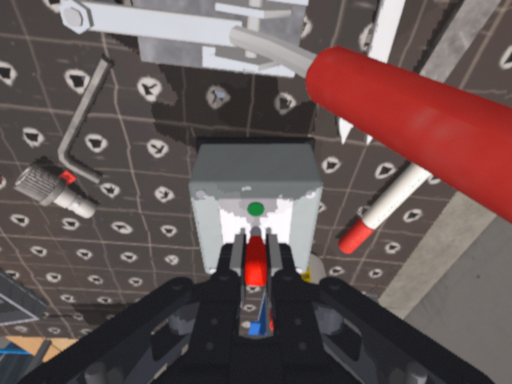

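Emit:
servo_tool:
  series:
    - {"x": -0.0032,"y": 0,"z": 0,"wx": 0,"wy": 1.0,"wz": 0,"claw": 0.0}
    - {"x": -0.0036,"y": 0,"z": 0.004,"wx": 0,"wy": 1.0,"wz": 0,"claw": 0.0}
    - {"x": -0.004,"y": 0,"z": 0.008,"wx": 0,"wy": 1.0,"wz": 0,"claw": 0.0}
    - {"x": -0.004,"y": 0,"z": 0.008,"wx": 0,"wy": 1.0,"wz": 0,"claw": 0.0}
    - {"x": -0.004,"y": 0,"z": 0.008,"wx": 0,"wy": 1.0,"wz": 0,"claw": 0.0}

```text
t: 31.32
tool_pos: [0.2832, 0.3078, 0.156]
orientation: [[-0.937, 0.153, 0.313], [0.145, 0.988, -0.047], [-0.317, 0.001, -0.949]]
force: [-0.2, 2.1, -5.0]
grip_width: 0.0109
```

```bash
python3 - <<'E'
from h import *
s=st(); go(bp(-.45,0))
E
```

```text
31.32 [0.2832 0.3078 0.156 ] [-0.2  2.1 -5. ] 0.0109
[[-0.937, 0.153, 0.313], [0.145, 0.988, -0.047], [-0.317, 0.001, -0.949]] [ 0.64  -0.724 -0.877  1.187 -0.227  0.767]
[0.0009, 0.0001, 0.0012] [0.04, -0.44, -0.08]
```

Emit:
servo_tool:
  series:
    - {"x": 0.001,"y": 0,"z": 0.001,"wx": 0,"wy": 0,"wz": 0,"claw": 0.0}
    - {"x": 0.001,"y": 0,"z": 0.001,"wx": 0,"wy": 0,"wz": 0,"claw": 0.04}
    - {"x": 0.001,"y": 0,"z": 0.001,"wx": 0,"wy": 0,"wz": 0,"claw": 0.04}
    - {"x": 0.001,"y": 0,"z": 0.001,"wx": 0,"wy": 0,"wz": 0,"claw": 0.04}
    - {"x": 0.001,"y": 0,"z": 0.001,"wx": 0,"wy": 0,"wz": 0,"claw": 0.04}
    - {"x": 0.001,"y": 0,"z": -0.02,"wx": 0,"wy": 0,"wz": 0,"claw": 0.04}
    - {"x": 0.0,"y": 0,"z": -0.05,"wx": 0,"wy": 0,"wz": 0,"claw": 0.04}
    - {"x": 0,"y": 0,"z": -0.08,"wx": 0,"wy": 0,"wz": 0,"claw": 0.04}
    - {"x": 0,"y": 0,"z": -0.08,"wx": 0,"wy": 0,"wz": 0,"claw": 0.04}

```text
t: 32.07
tool_pos: [0.2585, 0.3129, 0.2385]
orientation: [[-0.935, 0.151, 0.32], [0.145, 0.988, -0.042], [-0.323, 0.007, -0.946]]
force: [1.4, -0.3, 1.3]
grip_width: 0.0396
```

```bash
python3 - <<'E'
from h import *
s=st(); go(([.38,.25,.38],down(173)),([.42,.05,.48],down(150)))
E
```

```text
32.07 [0.2585 0.3129 0.2385] [ 1.4 -0.3  1.3] 0.0396
[[-0.935, 0.151, 0.32], [0.145, 0.988, -0.042], [-0.323, 0.007, -0.946]] [ 0.695 -0.762 -0.751  1.355 -0.24   0.821]
[-0.1685, -0.0428, -0.0923] [0.11, 18.85, -1.75]
[-0.2673, -0.2338, -0.1657] [3.89, 18.55, 21.04]
```

Emit:
servo_tool:
  series:
    - {"x": -0.168,"y": -0.043,"z": -0.092,"wx": 0,"wy": 18.8,"wz": -1.7,"claw": 0.04}
    - {"x": -0.168,"y": -0.043,"z": -0.092,"wx": 0,"wy": 18.8,"wz": -1.7,"claw": 0.04}
    - {"x": -0.168,"y": -0.043,"z": -0.092,"wx": 0,"wy": 18.8,"wz": -1.7,"claw": 0.04}
    - {"x": -0.168,"y": -0.043,"z": -0.092,"wx": 0,"wy": 18.8,"wz": -1.7,"claw": 0.04}
    - {"x": -0.168,"y": -0.043,"z": -0.092,"wx": 0,"wy": 18.8,"wz": -1.7,"claw": 0.04}
    - {"x": -0.168,"y": -0.043,"z": -0.092,"wx": 0,"wy": 18.8,"wz": -1.7,"claw": 0.04}
    - {"x": -0.168,"y": -0.043,"z": -0.092,"wx": 0,"wy": 18.8,"wz": -1.7,"claw": 0.04}
    - {"x": -0.168,"y": -0.043,"z": -0.092,"wx": 0,"wy": 18.8,"wz": -1.7,"claw": 0.04}

```text
t: 32.73
tool_pos: [0.3797, 0.2492, 0.3724]
orientation: [[-0.992, 0.123, -0.006], [0.123, 0.992, -0.003], [0.005, -0.004, -1.0]]
force: [-0.5, -0.3, -0.7]
grip_width: 0.0402
```

```bash
python3 - <<'E'
from h import *
s=st(); w=snap('wrist','wrist34');snap('side','side34');snap('top','top34')
cv2.imwrite('pics/w34c.png',cv2.resize(w['frame'][70:190,210:340],None,fx=5,fy=5,interpolation=cv2.INTER_CUBIC))
for pl in (0,.01):
    b=np.sin(-.45)*SX+np.cos(.45)*Z; print(pl,proj(w,PV+b*(.073+pl)))
w2=load('wrist2')
a=cv2.imread('pics/side34.png')[150:310,170:410]; cv2.imwrite('pics/s34c.png',cv2.resize(a,None,fx=3.3,fy=3.3,interpolation=cv2.INTER_CUBIC))
E
```

```text
32.73 [0.3797 0.2492 0.3724] [-0.5 -0.3 -0.7] 0.0402
[[-0.992, 0.123, -0.006], [0.123, 0.992, -0.003], [0.005, -0.004, -1.0]] [ 2.92e-01 -3.03e-01 -1.60e-01  1.72e+00 -1.00e-03  4.16e-01]
0 [296.36188726  94.93949847]
0.01 [297.79372895  90.60448211]
```

View pics/w34c.png

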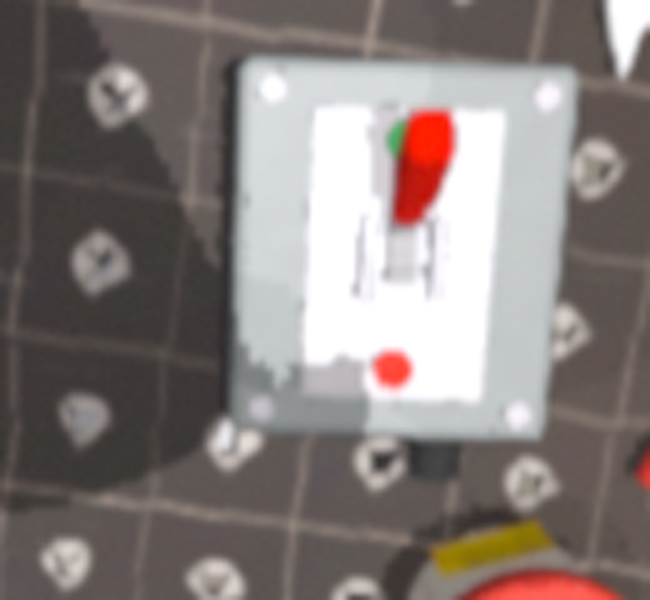

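View pics/s34c.png

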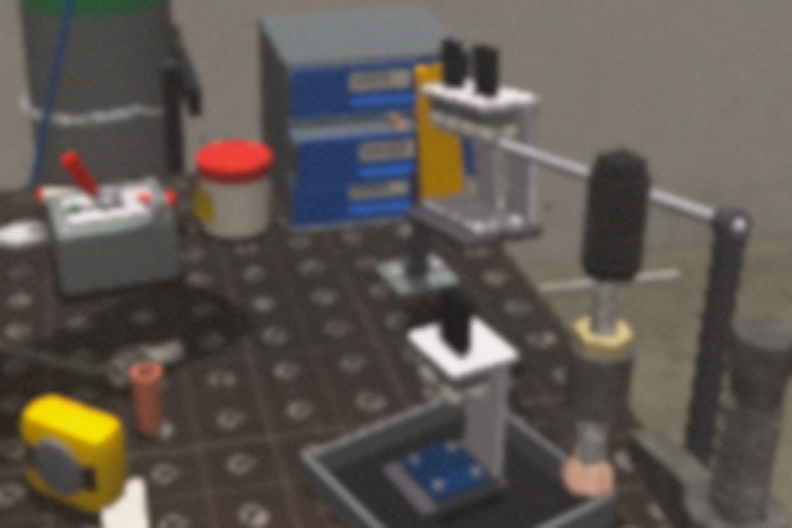

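View pics/top34.png

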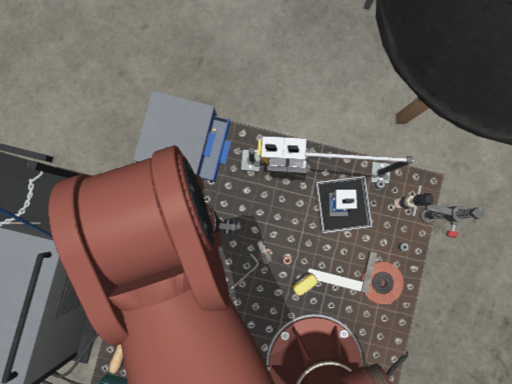

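```bash
python3 - <<'E'
from h import *
w=load('wrist2'); b=np.sin(-.45)*SX+np.cos(.45)*Z; print(proj(w,PV+b*.073),px(304,150,6,235,75))
s=bot.sense(); print(s['t'],s['force'])
print(bot.job_done())
E
```

```text
[285.92837196  97.45264694] (285.25, 99.58333333333333)
32.8833 [-0.49833877  0.09985126  0.37006264]
the job is handed in; nothing more can be done
None
```

The batch is changed and the job was handed in at 32.9 s of the 192 s allowed.

1. **Switch off:** I pulled the bat out about 9 mm, flipped it to the red dot and let it spring in. In the picture after release, the head's end lay within 1 px of where the locked position should put it.
2. **Finished carrier:** I unhooked the blue-plate carrier and set it down in the tray. The tray had not been knocked when I checked just before placing.
3. **Fresh carriers:** Two were there; I found no third in any view. I hung both on the bar one after the other, and each rolled down.
4. **Switch on:** I pulled the bat out 9.6 mm, flipped it back to the green dot and released it. I overshot the end stop slightly (21 N shown at the wrist, limit 120 N) and backed off before letting go.

**Last checks:**
- **Fresh carriers:** the first sits against the yellow stop and the second against the first.
- **Finished carrier:** it stands upright in the tray.
- **Bat:** it leans to the green dot. Its tip shows about 2.6 px nearer the pivot than my calculation for locked in. The same offset (2.1 px) showed in the first picture, before I touched it, so I read it as fully in.
- **Robot and other objects:** the gripper was clear of everything, and I saw none of the other things on the table moved.

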